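# Stow the balloon weights and pull the high flap shut with the hook pole

## Task

Put every balloon weight into the steel tray while the tray stands out, then swing the red cam lever to free the tray, slide the tray fully home into the bamboo organiser and swing the lever back to lock it. Then take the hook pole off its white holders, put its hook through the brass ring of the raised flap and draw the flap fully shut with it, never slamming the flap nor touching it with the gripper or arm. Finally lay the pole back in its two holders, hook end the same way as before, and leave everything else on the table where it is.

Things in the scene. Friction and masses are not known exactly. Their poses are not given: they have to be found in the camera images.
- organiser: fixed bamboo organiser, 140 wide (y), 180 deep (x 0 to +180), 190 tall with a riser to 261 mm over its rear part (x 70 to 180). Origin on the table at the middle of the foot of its front face; its own -x points out of the front, z up. A runner board 120 wide, 12 thick lies in front (x 0 to -330). Site, tray, lever and flap axes below equal the organiser's axes when those joints read 0
- tray (a joint): stainless steel tray sliding on the runner board: metres out from fully home (0 = home, 0.225 = fully out, slides along the organiser's -x to come out). Light friction (about 1 N), stays where left. It is 130 deep (x), 110 wide (y), walls 18 mm high and 3 mm thick. When the lever is locked its tongue stands across the tray's path and stops it
- tray_in (a point): centre of the tray's inner floor (16 mm above the table), axes as the organiser's; the floor inside measures 124 (x) by 104 (y) mm
- tray_knob (a point): on the upright black knob post of the tray, 14 mm diameter, standing on a low bar 198 mm in front of the tray's centre; this point is 58 mm above the table, 12 mm below the post's top. Pinch it from above and push along the organiser's x
- lever (a joint): red cam lever turning about a vertical pivot on a small block beside the runner board at the organiser's +y side, rad: 0 = locked (tongue across the tray's path, handle pointing to the organiser's -x), 1.57 = free (tongue along -x beside the board, handle pointing to the organiser's +y). Range 0 to 1.6; stiff enough to stay where left (about 0.06 N m)
- lever_grip (a point): on the lever's upright red handle post, 14 mm diameter, 60 mm from the pivot; this point is 54 mm above the table, 16 mm below the post's top. The post is round, so a pinch from above turns about it
- lever_pivot (a point): on the lever's vertical pivot axis, fixed to the organiser: 20 mm in front of its front face, 130 mm to its +y side
- flap (a joint): front flap of the organiser, hinged along its top edge, rad: 0 = shut (hanging down over the front), 1.57 = level, 3.14 = standing straight up (it starts leaning back a little past that). Range 0 to 3.5. A stiff hinge (0.11 N m) holds it at any angle. Panel 126 wide, 112 tall, 10 thick
- flap_hinge (a point): middle of the flap's hinge line, 181 mm above the table, 5 mm in front of the organiser's front face; the line runs along the organiser's y. In the organiser's frame the ring centre lies at hinge + 136 mm * (-sin(angle), 0, -cos(angle))
- flap_ring (a point): centre of the brass ring eye on the middle of the flap's free edge: inside diameter 30 mm, bar 7 mm thick, its hole runs along the organiser's y (along the hinge line) at every angle. 136 mm from the hinge
- holders: two white ceramic holders 150 mm apart along x (at x = -75 and +75), fixed on a bamboo strip 210 x 52 x 6; each is 24 (x) by 48 (y) mm with a slot 30 mm wide open at the top, slot floor 30 mm and top 52 mm above the table. Origin on the table midway between them
- holders_seat (a point): where the pole's origin lies when it rests in the holders: midway between them, 40 mm above the table; axes x along the pole toward its hook end, y to the side its hook pin points, z up
- pole: loose hook pole, 120 g. Origin in the middle of its dark wooden handle, near its balance point, at half its height; +x toward the hook end. Handle 16 wide (y), 20 tall (z), from x = -120 to +100; then an aluminium rod 10 mm thick to x = +200; there a pin 8 mm thick points along +y, from y = 0 to +45 (49 with its round end)
- pole_hook (a point): on the middle of the pole's hook pin: x = +200, y = +25, z = 0 of the pole
- weight0: loose yellow balloon weight, may be absent; origin at the centre of its underside, z along its axis. Round foot 44 diameter, 8 high; round body 30 diameter above it, 50 mm tall in all; 90 g
- weight1: loose orange balloon weight, may be absent; origin at the centre of its underside, z along its axis. Round foot 44 diameter, 8 high; round body 30 diameter above it, 50 mm tall in all; 90 g
- weight2: loose blue balloon weight, may be absent; origin at the centre of its underside, z along its axis. Round foot 44 diameter, 8 high; round body 30 diameter above it, 50 mm tall in all; 90 g
- weight3: loose red balloon weight, may be absent; origin at the centre of its underside, z along its axis. Round foot 44 diameter, 8 high; round body 30 diameter above it, 50 mm tall in all; 90 g
- tying_tool: blue plastic balloon tying tool, lying flat, 105 x 27 x 10 mm, to be left alone
- mug: blue mug, 80 diameter, 90 tall, to be left alone
- spool: white and pink ribbon spool, 64 diameter, 38 tall, to be left alone
Not all that is in view belongs to the job. Of the things like the weight2, leave any that is turquoise; of the rest the larger one is meant.

How it is judged (in metres and radians):
On the way, in this order (a step that is already met when the one before it is completed fails the run):
1. every weight is in the tray, let go, with the tray still out (x of weight0 in the frame of tray_in between -0.063 and 0.063 m and y of weight0 in the frame of tray_in between -0.053 and 0.053 m and z of weight0 in the frame of tray_in between -0.006 and 0.032 m and x of weight1 in the frame of tray_in between -0.063 and 0.063 m and y of weight1 in the frame of tray_in between -0.053 and 0.053 m and z of weight1 in the frame of tray_in between -0.006 and 0.032 m and x of weight2 in the frame of tray_in between -0.063 and 0.063 m and y of weight2 in the frame of tray_in between -0.053 and 0.053 m and z of weight2 in the frame of tray_in between -0.006 and 0.032 m and x of weight3 in the frame of tray_in between -0.063 and 0.063 m and y of weight3 in the frame of tray_in between -0.053 and 0.053 m and z of weight3 in the frame of tray_in between -0.006 and 0.032 m and value of joint tray above 0.15 m and contact force between the fingers and weight0 below 0.1 N and contact force between the fingers and weight1 below 0.1 N and contact force between the fingers and weight2 below 0.1 N and contact force between the fingers and weight3 below 0.1 N), for 0.2 s.
2. the lever is swung to free (value of joint lever above 1.3 rad), for 0.2 s.
3. the tray is fully home (value of joint tray below 0.012 m), for 0.2 s.
4. the lever is swung back to locked (value of joint lever below 0.2 rad), for 0.2 s.
5. the pole's hook pin is through the ring of the raised flap (value of joint flap above 2.5 rad and distance between pole_hook and flap_ring below 0.025 m), for 0.1 s.
6. the flap is drawn shut with the hook still in the ring (value of joint flap below 0.08 rad and distance between pole_hook and flap_ring below 0.03 m), for 0.1 s.
At the end, for the whole second after the job is handed in: All weights inside the tray (upright or lying), tray within 20 mm of home, lever within 0.2 rad of locked, flap within 0.1 rad of shut, pole at rest in both holder slots within 25 mm of its seat, hook end the same way as before (x of weight0 in the frame of tray_in between -0.063 and 0.063 m and y of weight0 in the frame of tray_in between -0.053 and 0.053 m and z of weight0 in the frame of tray_in between -0.006 and 0.032 m and x of weight1 in the frame of tray_in between -0.063 and 0.063 m and y of weight1 in the frame of tray_in between -0.053 and 0.053 m and z of weight1 in the frame of tray_in between -0.006 and 0.032 m and x of weight2 in the frame of tray_in between -0.063 and 0.063 m and y of weight2 in the frame of tray_in between -0.053 and 0.053 m and z of weight2 in the frame of tray_in between -0.006 and 0.032 m and x of weight3 in the frame of tray_in between -0.063 and 0.063 m and y of weight3 in the frame of tray_in between -0.053 and 0.053 m and z of weight3 in the frame of tray_in between -0.006 and 0.032 m and value of joint tray below 0.02 m and value of joint lever below 0.2 rad and value of joint flap below 0.1 rad and distance between pole and holders_seat below 0.025 m and z of pole in the frame of holders_seat below 0.006 m and angle between the x axis of pole and the x axis of holders, either way round below 0.1 rad and x of pole_hook in the frame of holders_seat above 0.1 m and linear speed of pole below 0.02 m/s); the robot touches nothing.
It fails at once if the gripper or arm touches the flap (contact force between any of the fingers, the arm and flap above 0.5 N).
It fails at once if the flap slams (closes faster than 3 rad/s) (velocity of joint flap below -3 rad/s).
It fails at once if a bystander is moved by more than 40 mm (distance of any of tying_tool, mug, spool from where it was at the start of the episode above 0.04 m).
Of weight0, weight1, weight2, weight3 only 2 to 4 are there at a start; the rules pass over those that are not, and their reading is None.
At some moment in a run one of weight0, weight1, weight2, weight3 may be knocked a few centimetres aside while the robot is not near it.
It also fails if it takes over 210 s, if anything falls off the work surface, if the arm or the gripper's body presses on something with over 40 N, if the wrist force passes 120 N, or if a joint passes its speed limit or range.

## Robot

A 6-joint arm with a two-finger parallel gripper is mounted at the origin on the work surface. World frame = base frame: x ahead of the robot, y to its left, z up, the work surface at z = 0. Lengths are in m, angles in degrees, forces in N, time in s.
With the tool pointing down it reaches from about 0.25 to 0.725 m from the base axis. Payload 9.7 kg.
Tool frame: the origin (TCP) lies on the centre line of the jaws, within the pads' length; the fingertips stand 17 mm ahead of it and the grasp point (between the pads) lies 2 mm behind it (bot.nose_length is the distance from the TCP to the fingertips, in m); x points along the fingers, y is the direction in which the jaws open and shut, and the axes are right-handed (so a half turn about x gives the same grasp; the last joint's range is limited). The gripper opens to 85 mm and grips with 20 to 120 N. Pads are 22 mm wide; open, the fingers measure 114 mm over their backs; the gripper's body (76 mm by 85 mm) begins 54 mm behind the grasp point. The pads swing forward as they close: fully open they stand 13 mm farther back than shut.
Start: joints at [-63.197, 4.979, 10.078, 95.1, 0, 90], TCP at [0.248, -0.491, 0.248] pointing down, gripper open.
Joint ranges: [-179.16, 179.16], [-48.56, 103.87], [-65.8, 70.77], [-126.05, 130.52], [-82.76, 87.17], [-180, 180]. Speed limits (degrees/s): [127.2, 127.2, 147.25, 180, 180, 180].

## Interface

Orientations are given as [roll, pitch, yaw] about the fixed x, y, z axes, in that order (R = Rz(yaw) Ry(pitch) Rx(roll)).
In Python, from workcell import bot, viewer, ticket gives the robot as it stands.
- The arm moves only by the tool jog_arm, never from a script. Its argument "deltas" is a list of rows, each an object of numbers: "fingers": the opening, from 0 (shut) to 1 (fully open); "x", "y", "z": the shift along the world's x, y, z in mm; "twist": the turn about the world's z in degrees. A call has 1 to 10 rows; each row is the pose to reach, as a shift and turn from the pose measured when the call began; what a row does not reach only later rows make up. A row lasts 1/10 s, in which the tool goes at most 50 mm and 8.59 degrees, less where a joint would pass 70% of its speed; a pose out of reach is approached as far as the arm can. A call with a gripper value outside its range is refused whole. The fingers move at their own pace and stop on an object; "grip_force" is the grip in N (left out, the last holds). Time passes only in rows, so rows that repeat a pose let the fingers close. It gives the time, the measured TCP pose, the force and the opening at its end, in the units of the state.
- bot.get_obs(): the state, without advancing time (a new reading comes with each control period).
- viewer.camera(name): name is "scene" or "top" or "wrist"; returns a dict with "image" (420x560x3 uint8, red, green, blue), "fovy" (degrees; the focal length in pixels is half the picture's height over the tangent of half this angle, whatever the lens; pixels are square), "cx", "cy" (the principal point, pixels), "world_to_cam" (4x4, takes a point from world to camera coordinates); the wrist camera has in their place "tool_from_camera" (4x4, takes a point from camera to tool coordinates, whose origin is the TCP and whose axes are the tool frame's). Camera axes: x right, y down, z forward; pixel columns grow to the right and rows downward; lengths in m; the calibration is good to about 2 mm. The wrist camera is an equidistant fisheye: a pixel r from the principal point sees the ray r / f radians off the axis. A picture is of the moment at which its call begins: read the wrist's pose just before it. There is no depth.
- ticket.job_done(): hands the job in, once; it reports no verdict.
The state is a dict: "time": time; "q": joint angles; "qd": joint speeds; "joint_efforts": joint torques, N m; "ee_pos": TCP position; "tcp_rot": TCP orientation; "wrist_force": force on the tool from outside, world axes, zero at the start; "torque": the same for the moment, N m; "opening": finger opening in m.
Only numpy, scipy, OpenCV 4.12 (cv2) and the standard library are available. Lean on these libraries where they do the work, as an engineer would, in place of code of your own. Each camera call takes 0.05 s, during which the arm holds its last target.

## Working session

There is one attempt and no reset: what is moved stays moved. The work goes in short steps, Python scripts to look and compute and a tool call to move; the robot and the scene stay as the last step left them, time stands still between calls to the robot, and variables do not carry over. Pictures are saved under pics/ and viewed, and the job is handed in when it is done.

Besides the shell and the picture viewer there is one more tool, called after "Emit:" by a JSON object that holds its "op" and its "data", one argument or row to a line. jog_arm: Moves the arm, as the interface text tells. Its arguments: {"type":"object","properties":{"deltas":{"type":"array"},"grip_force":{"type":"number"}},"required":["deltas"]}

```bash
ls; mkdir -p pics; python3 - <<'E'
from workcell import bot, viewer, ticket
import cv2
print(bot.get_obs())
for n in ["scene","top","wrist"]:
    c=viewer.camera(n); cv2.imwrite(f"pics/{n}0.png",c["image"][:,:,::-1])
    print(n,{k:v for k,v in c.items() if k!="image"})
E
```

```text
pics
{'time': 0.0, 'q': array([-6.31958082e+01,  5.00920018e+00,  1.00337404e+01,  9.50993734e+01,
        2.74780764e-04,  9.00027134e+01]), 'qd': array([-0.02471609, -0.01034743,  0.06705894, -0.02547831,  0.0175318 ,
        0.06823964]), 'joint_efforts': array([-1.15671955e-03, -5.20385671e+01,  4.64806116e+01,  1.60774996e-02,
       -1.79836529e-04, -3.44330900e-06]), 'ee_pos': array([ 0.24792388, -0.49071381,  0.24759489]), 'tcp_rot': array([-90.20767043,  89.92516628, 116.59380783]), 'wrist_force': array([0.51738186, 0.55987614, 0.13670538]), 'torque': array([-0.00418825, -0.03335232,  0.03110278]), 'opening': 0.08514028435951138}
scene {'fovy': 45.89641728590565, 'cx': 273.6075809171244, 'cy': 212.49262919238487, 'world_to_cam': array([[ 0.66706956,  0.74494437, -0.00872278, -0.35065452],
       [ 0.47819678, -0.43712662, -0.76174022, -0.19705912],
       [-0.57126704,  0.50396251, -0.64782386,  1.51529465],
       [ 0.        ,  0.        ,  0.        ,  1.        ]])}
top {'fovy': 51.45988503370866, 'cx': 278.90135206616003, 'cy': 200.42989701802858, 'world_to_cam': array([[-0.0200647 , -0.99976483, -0.00822773, -0.05352627],
       [-0.98792181,  0.02109036, -0.15351121,  0.60459754],
       [ 0.15364864,  0.0050482 , -0.98811265,  1.11747798],
       [ 0.        ,  0.        ,  0.        ,  1.        ]])}
wrist {'fovy': 65.70646984690485, 'cx': 276.6724940850056, 'cy': 213.39654354244686, 'tool_from_camera': array([[ 5.70878075e-04, -2.78252101e-01,  9.60507908e-01,
        -1.26030212e-01],
       [ 9.99999736e-01, -2.73414199e-04, -6.73556140e-04,
        -2.40666370e-05],
       [ 4.50034911e-04,  9.60508039e-01,  2.78251872e-01,
        -7.02096973e-02],
       [ 0.00000000e+00,  0.00000000e+00,  0.00000000e+00,
         1.00000000e+00]])}
```

View pics/scene0.png

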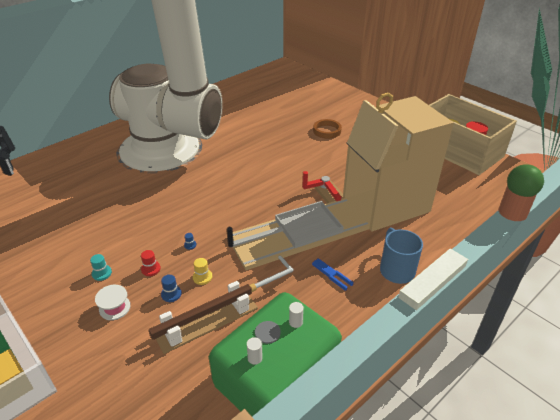

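View pics/top0.png

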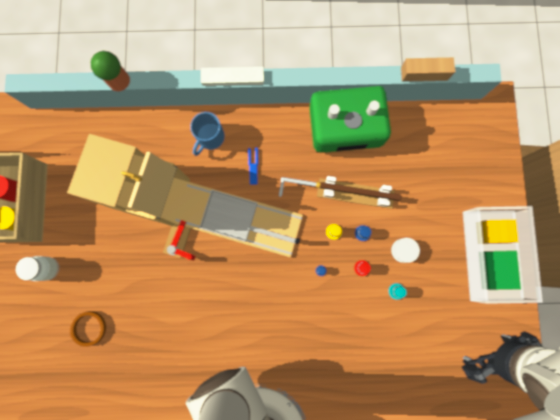

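View pics/wrist0.png

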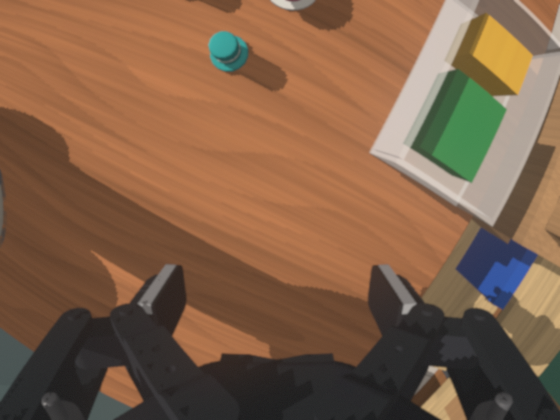

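The top view shows a yellow (334,232), a large blue (363,233), a red (362,268), a small blue (321,271) and a turquoise (397,292) weight. There is no orange one. I'll enlarge the crops to confirm the candidates.

```bash
cat > h.py <<'E'
import numpy as np, cv2
from workcell import bot, viewer, ticket
from scipy.spatial.transform import Rotation as Ro
def K(c,h=420): return h/2/np.tan(np.radians(c["fovy"])/2)
def ray(c,p,obs=None):
    """origin, dir in world"""
    f=K(c); d=np.array([p[0]-c["cx"],p[1]-c["cy"]],float)
    if "world_to_cam" in c:
        W=np.array(c["world_to_cam"]); R=W[:3,:3]; o=-R.T@W[:3,3]
        v=R.T@np.array([d[0]/f,d[1]/f,1]); return o,v/np.linalg.norm(v)
    r=np.linalg.norm(d); th=r/f
    v=np.array([*(d/max(r,1e-9)*np.sin(th)),np.cos(th)])
    T=np.array(c["tool_from_camera"]); Rw=Ro.from_euler('xyz',obs["tcp_rot"],degrees=True).as_matrix()
    return Rw@T[:3,3]+obs["ee_pos"], Rw@T[:3,:3]@v
def proj(c,P,obs=None):
    f=K(c); P=np.asarray(P,float)
    if "world_to_cam" in c:
        W=np.array(c["world_to_cam"]); q=W[:3,:3]@P+W[:3,3]
        return np.array([c["cx"]+f*q[0]/q[2],c["cy"]+f*q[1]/q[2]])
    T=np.array(c["tool_from_camera"]); Rw=Ro.from_euler('xyz',obs["tcp_rot"],degrees=True).as_matrix()
    q=T[:3,:3].T@(Rw.T@(P-obs["ee_pos"])-T[:3,3])
    th=np.arctan2(np.hypot(q[0],q[1]),q[2]); a=q[:2]/np.hypot(q[0],q[1])
    return np.array([c["cx"],c["cy"]])+f*th*a
def tri(rays):
    A=np.zeros((3,3));b=np.zeros(3)
    for o,v in rays:
        M=np.eye(3)-np.outer(v,v);A+=M;b+=M@o
    X=np.linalg.solve(A,b)
    return X,[np.linalg.norm((np.eye(3)-np.outer(v,v))@(X-o)) for o,v in rays]
def onz(r,z):
    o,v=r; return o+v*(z-o[2])/v[2]
def crop(img,x0,y0,x1,y1,s,name):
    im=cv2.resize(img[y0:y1,x0:x1,::-1],None,fx=s,fy=s,interpolation=cv2.INTER_CUBIC)
    st=20 if s<6 else 10
    for x in range((x0//st+1)*st,x1,st):
        cv2.line(im,((x-x0)*s,0),((x-x0)*s,6),(255,255,255),1); cv2.putText(im,str(x),((x-x0)*s-8,16),0,.35,(255,255,255),1)
    for y in range((y0//st+1)*st,y1,st):
        cv2.line(im,(0,(y-y0)*s),(6,(y-y0)*s),(255,255,255),1); cv2.putText(im,str(y),(8,(y-y0)*s+4),0,.35,(255,255,255),1)
    cv2.imwrite(name,im)
E
python3 - <<'E'
from h import *
import pickle
S=viewer.camera("scene");T=viewer.camera("top")
pickle.dump((S,T),open("c0.pkl","wb"))
crop(T["image"],270,165,430,305,5,"pics/t_w.png")
crop(S["image"],80,210,310,350,3,"pics/s_w.png")
crop(T["image"],65,125,305,265,3,"pics/t_o.png")
crop(S["image"],220,80,460,280,3,"pics/s_o.png")
E
```

```text
(no output)
```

View pics/t_w.png

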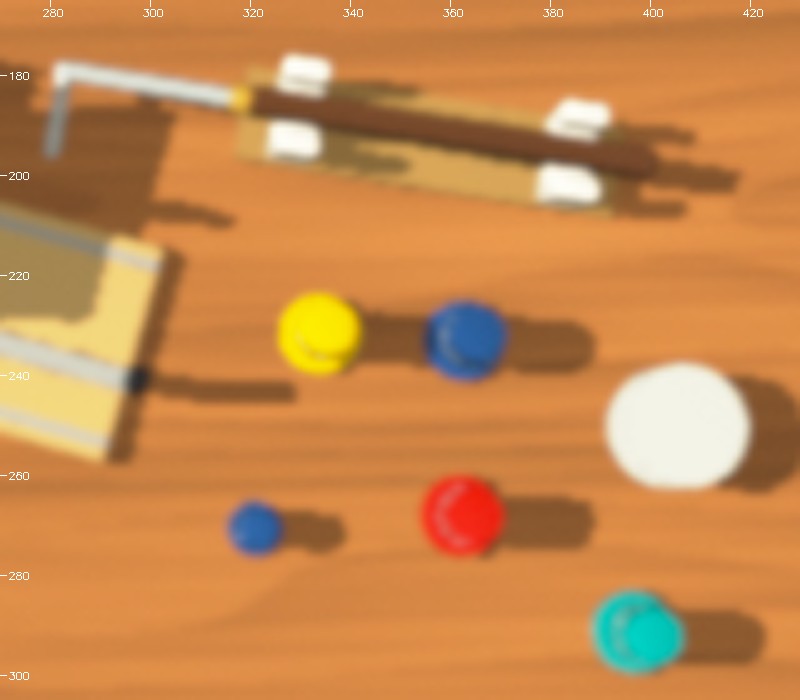

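View pics/s_w.png

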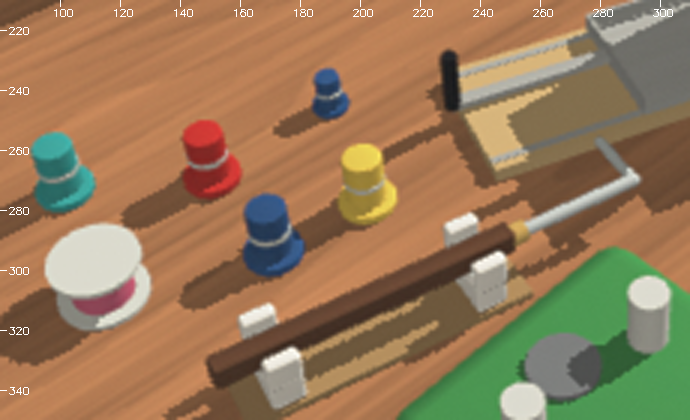

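View pics/t_o.png

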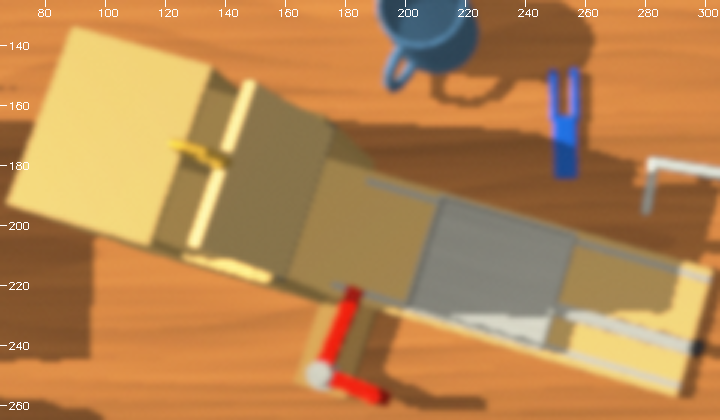

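View pics/s_o.png

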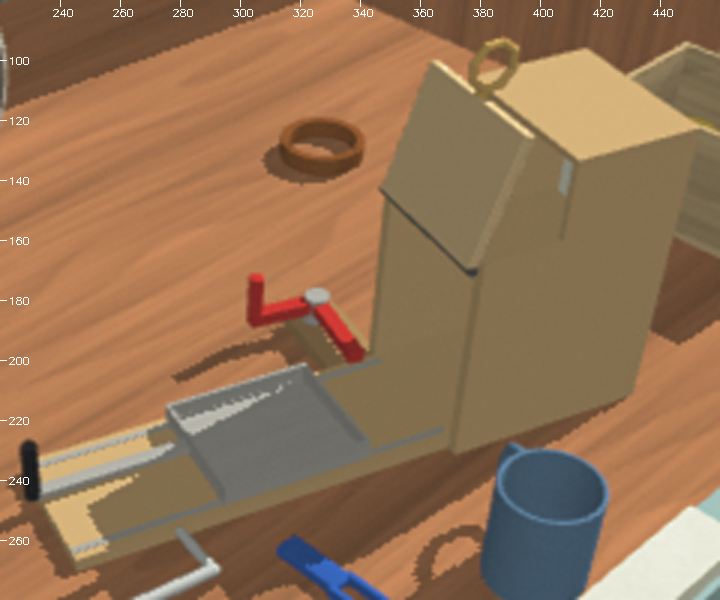

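```bash
python3 - <<'E'
from h import *
import pickle
S,T=pickle.load(open("c0.pkl","rb"))
np.set_printoptions(precision=4,suppress=True)
pts=dict(yellow=((200.7,262.3),(335,230.6)),blue=((168.7,279.3),(364.8,231.6)),red=((148.7,254.3),(364,267)),
 knob=((229.7,228.6),(298,241)),leverpost=((305.3,173),(193,257.7)),pivot=((325.7,178.7),(171.3,249.7)),
 boardR=((243,267),(302.3,214.3)),
 ring=((384.5,101.5),(131,176)),hook_corner=((291,269.5),(282.5,179)),hook_tip=((280,257),(280.3,196)),ferrule=((253,288),(318,184.5)),
 tailend=((152,331),(400,198)))
for n,(s,t) in pts.items():
    X,e=tri([ray(S,s),ray(T,t)]); print(n,X,np.round(e,4))
E
```

```text
yellow [ 0.5206 -0.2109  0.0464] [0.0019 0.0019]
blue [ 0.5161 -0.2895  0.0466] [0.0015 0.0015]
red [ 0.424  -0.2825  0.0478] [0.0016 0.0016]
knob [ 0.4949 -0.1107  0.0667] [0.0032 0.0032]
leverpost [0.4595 0.1624 0.0698] [0.0062 0.0062]
pivot [0.4806 0.2253 0.0323] [0.0026 0.0026]
boardR [ 0.5685 -0.1298  0.0116] [0.0008 0.0008]
ring [0.6213 0.2406 0.3102] [0.0013 0.0013]
hook_corner [ 0.6641 -0.0755  0.0393] [0.0018 0.0018]
hook_tip [ 0.6185 -0.0676  0.0378] [0.003 0.003]
ferrule [ 0.6476 -0.1702  0.0383] [0.0028 0.0028]
tailend [ 0.6048 -0.3862  0.0457] [0.0034 0.0034]
```

```bash
cat >> h.py <<'E'
def toolaxes(o):
    return Ro.from_euler('xyz',o["tcp_rot"],degrees=True).as_matrix()
def jaw(o):
    y=toolaxes(o)[:,1]; return np.degrees(np.arctan2(y[1],y[0]))
def st():
    o=bot.get_obs(); print("t %.2f"%o["time"],"pos",np.round(o["ee_pos"]*1000,1),"jaw %.1f"%jaw(o),"open %.1f"%(o["opening"]*1000),"F",np.round(o["wrist_force"],1),"q",np.round(o["q"]));return o
E
python3 - <<'E'
from h import *
o=st();print(np.round(toolaxes(o),3))
E
```

```text
t 0.25 pos [ 248.  -490.8  248. ] jaw -63.2 open 85.2 F [-0.4  0.5 -0.3] q [-63.   5.  10.  95.   0.  90.]
[[-0.     0.451 -0.893]
 [ 0.001 -0.893 -0.451]
 [-1.    -0.001 -0.   ]]
```

Emit:
{"op": "jog_arm", "data": {
  "deltas": [
    {"x":40,"y":45},
    {"x":80,"y":85},
    {"x":120,"y":125},
    {"x":150,"y":165},
    {"x":160,"y":200},
    {"x":165,"y":220},
    {"x":165,"y":220}
  ]
}}

```text
validation failed for argument at $.de...
```

```bash
python3 - <<'E'
from h import *
o=st();c=viewer.camera("wrist");cv2.imwrite("pics/w1.png",c["image"][:,:,::-1])
import pickle;pickle.dump((o,c),open("w1.pkl","wb"))
for P in [(.52,-.211,.05),(.516,-.29,.05),(.424,-.2825,.05)]: print(proj(c,P,o))
E
```

```text
t 0.25 pos [ 248.  -490.8  248. ] jaw -63.2 open 85.2 F [-0.4  0.5 -0.3] q [-63.   5.  10.  95.   0.  90.]
[ 167.7614959  -110.22426086]
[223.70921838 -95.60271462]
[175.98261639 -36.44981332]
```

View pics/w1.png

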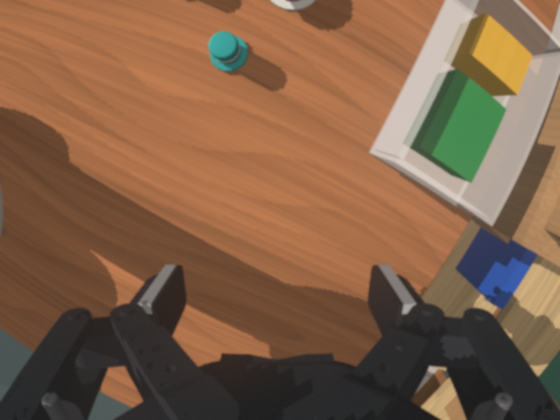

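Emit:
{"op": "jog_arm", "data": {
  "deltas": [
    {"x":40,"y":25,"z":0,"twist":0,"fingers":0.7},
    {"x":60,"y":70,"z":0,"twist":8,"fingers":0.7},
    {"x":80,"y":115,"z":0,"twist":16,"fingers":0.7},
    {"x":100,"y":160,"z":0,"twist":24,"fingers":0.7},
    {"x":110,"y":205,"z":0,"twist":32,"fingers":0.7},
    {"x":120,"y":240,"z":0,"twist":40,"fingers":0.7},
    {"x":120,"y":240,"z":0,"twist":48,"fingers":0.7},
    {"x":120,"y":240,"z":0,"twist":56,"fingers":0.7},
    {"x":120,"y":240,"z":0,"twist":56,"fingers":0.7}
  ]
}}

```text
time: 1.2
ee_pos: [0.3681, -0.2505, 0.2482]
tcp_rot: [-50.3, 90.0, -147.3]
wrist_force: [0.6, -0.3, -0.5]
opening: 0.0597
```

```bash
python3 - <<'E'
from h import *
o=st();c=viewer.camera("wrist");cv2.imwrite("pics/w1b.png",c["image"][:,:,::-1])
import pickle;pickle.dump((o,c),open("w1.pkl","wb"))
for P in [(.52,-.211,.05),(.516,-.29,.05),(.424,-.2825,.05)]: print(proj(c,P,o))
E
```

```text
t 1.20 pos [ 368.1 -250.5  248.2] jaw -7.0 open 59.7 F [ 0.6 -0.3 -0.5] q [-34.  -9.  -4.  96.  -0.  63.]
[415.88638071 139.2895963 ]
[414.68818171 211.42242118]
[333.78494494 214.83776378]
```

View pics/w1b.png

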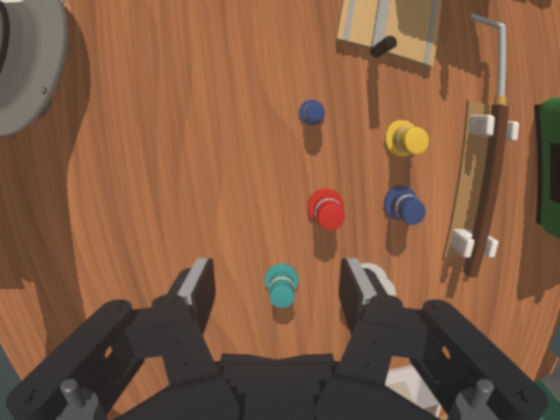

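The picture shows the red weight's top at (331,216), blue at (412,210), yellow at (415,142), small blue at (312,112) and turquoise at (282,295). The large blue (412,210) is the one meant: it has the same size as the other weights, while (312,112) is smaller and (282,295) is turquoise. I'll triangulate them and take an enlarged crop to confirm.

```bash
python3 - <<'E'
from h import *
import pickle
np.set_printoptions(precision=4,suppress=True)
S,T=pickle.load(open("c0.pkl","rb")); o,c=pickle.load(open("w1.pkl","rb"))
crop(c["image"],260,80,460,230,4,"pics/w1c.png")
for n,s,t,w in [("yellow",(200.7,262.3),(335,230.6),(414.5,141.5)),("blue",(168.7,279.3),(364.8,231.6),(412,210)),("red",(148.7,254.3),(364,267),(331.5,216))]:
    X,e=tri([ray(S,s),ray(T,t),ray(c,w,o)]); print(n,X,np.array(e), onz(ray(c,w,o),.05))
E
```

```text
yellow [ 0.5204 -0.2118  0.0463] [0.0028 0.001  0.0019] [ 0.5182 -0.2132  0.05  ]
blue [ 0.5154 -0.2895  0.0456] [0.0017 0.0015 0.0008] [ 0.5127 -0.288   0.05  ]
red [ 0.4231 -0.283   0.0474] [0.0025 0.0009 0.0018] [ 0.4215 -0.2835  0.05  ]
```

View pics/w1c.png

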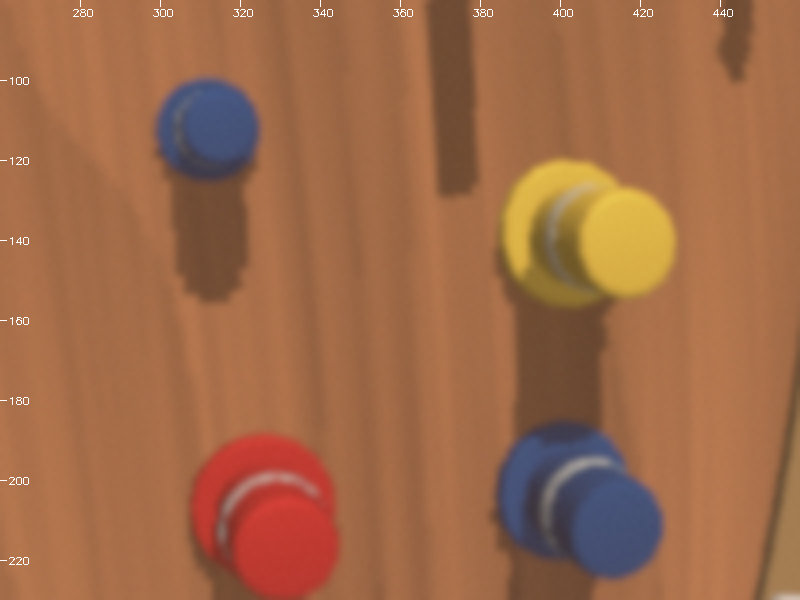

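Emit:
{"op": "jog_arm", "data": {
  "deltas": [
    {"x":30,"y":-20,"z":-35,"twist":0,"fingers":0.7},
    {"x":55,"y":-33,"z":-75,"twist":0,"fingers":0.7},
    {"x":55,"y":-33,"z":-120,"twist":0,"fingers":0.7},
    {"x":55,"y":-33,"z":-165,"twist":0,"fingers":0.7},
    {"x":55,"y":-33,"z":-195,"twist":0,"fingers":0.7},
    {"x":55,"y":-33,"z":-210,"twist":0,"fingers":0.7},
    {"x":55,"y":-33,"z":-210,"twist":0,"fingers":0.3},
    {"x":55,"y":-33,"z":-210,"twist":0,"fingers":0.2},
    {"x":55,"y":-33,"z":-210,"twist":0,"fingers":0.2},
    {"x":55,"y":-33,"z":-210,"twist":0,"fingers":0.2}
  ],
  "grip_force": 40
}}

```text
time: 2.25
ee_pos: [0.4239, -0.2844, 0.0399]
tcp_rot: [57.8, 89.9, -39.5]
wrist_force: [-0.2, -0.2, 4.2]
opening: 0.0291
```

```bash
python3 - <<'E'
from h import *
o=st();c=viewer.camera("wrist");cv2.imwrite("pics/w2.png",c["image"][:,:,::-1])
E
```

```text
t 2.25 pos [ 423.9 -284.4   39.9] jaw -7.4 open 29.1 F [-0.2 -0.2  4.2] q [-34.   1. -17.  72.  -0.  64.]
```

View pics/w2.png

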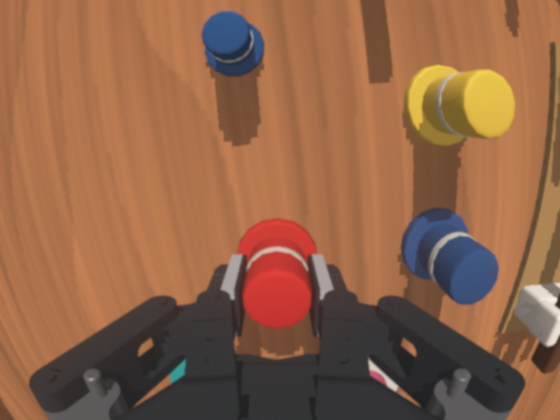

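Red is gripped at 29 mm opening. Next I lift it and look at the tray on the way.

Emit:
{"op": "jog_arm", "data": {
  "deltas": [
    {"x":0,"y":0,"z":40,"twist":0,"fingers":0.2},
    {"x":0,"y":10,"z":85,"twist":0,"fingers":0.2},
    {"x":10,"y":35,"z":125,"twist":0,"fingers":0.2},
    {"x":20,"y":70,"z":155,"twist":0,"fingers":0.2},
    {"x":30,"y":115,"z":170,"twist":0,"fingers":0.2},
    {"x":40,"y":160,"z":180,"twist":0,"fingers":0.2},
    {"x":50,"y":205,"z":190,"twist":0,"fingers":0.2},
    {"x":60,"y":245,"z":200,"twist":0,"fingers":0.2},
    {"x":60,"y":264,"z":210,"twist":0,"fingers":0.2},
    {"x":60,"y":264,"z":210,"twist":0,"fingers":0.2}
  ]
}}

```text
time: 3.3
ee_pos: [0.4844, -0.0182, 0.2517]
tcp_rot: [79.5, 89.7, -17.6]
wrist_force: [0.1, -0.5, -1.3]
opening: 0.0286
```

```bash
python3 - <<'E'
from h import *
import pickle
o=st();c=viewer.camera("wrist");cv2.imwrite("pics/w3.png",cv2.resize(c["image"][:,:,::-1],(800,600),interpolation=cv2.INTER_CUBIC));pickle.dump((o,c),open("w3.pkl","wb"))
E
```

```text
t 3.30 pos [484.4 -18.2 251.7] jaw -7.2 open 28.6 F [ 0.1 -0.5 -1.3] q [-2. -4.  1. 95. -0. 95.]
```

View pics/w3.png

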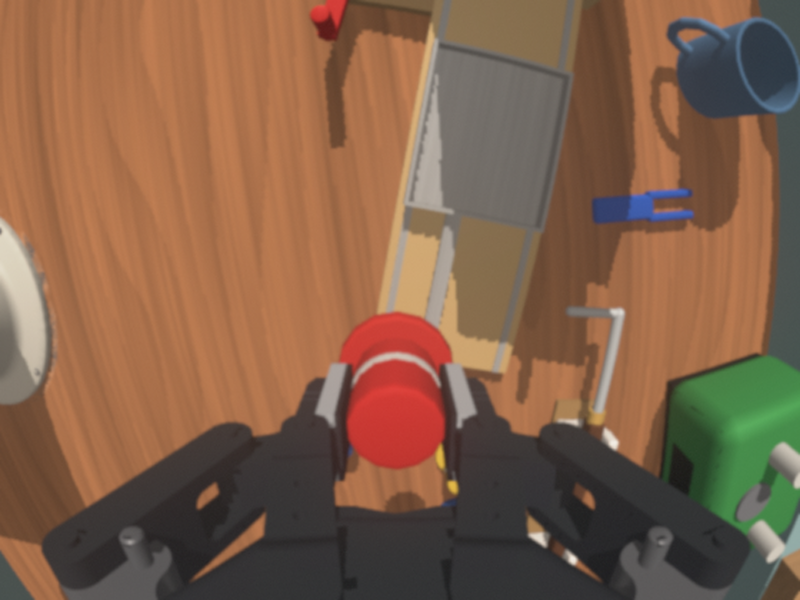

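```bash
python3 - <<'E'
from h import *
import pickle
np.set_printoptions(precision=4,suppress=True)
o,c=pickle.load(open("w3.pkl","rb")); s=560/800
P=np.array([onz(ray(c,(x*s,y*s),o),.032) for x,y in [(438,40),(570,75),(542,229),(407,204)]])
print(P,P.mean(0)); 
for i in range(4): d=P[(i+1)%4]-P[i]; print(np.linalg.norm(d),np.degrees(np.arctan2(d[1],d[0])))
S,T=pickle.load(open("c0.pkl","rb"))
# board front corner L? and lever post top in wrist
print("post", tri([ray(c,(320*s,14*s),o),ray(S,(305.3,173)),ray(T,(193,257.7))]))
y=np.radians(72.4);R=np.array([[np.cos(y),-np.sin(y)],[np.sin(y),np.cos(y)]])
print(R.T@(P.mean(0)[:2]-[.6111,.2029]))
E
```

```text
[[ 0.538   0.1499  0.032 ]
 [ 0.6373  0.1175  0.032 ]
 [ 0.6013 -0.0016  0.032 ]
 [ 0.4996  0.0282  0.032 ]] [0.569  0.0735 0.032 ]
0.1044799176674774 -18.083252096444937
0.12440768000785214 -106.83156159301254
0.10597389027510189 163.6307746697286
0.12755410687179253 72.48769895888447
post (array([0.4587, 0.1649, 0.0697]), [np.float64(0.0039350412648085755), np.float64(0.004943011431258697), np.float64(0.007892784418995586)])
[-0.1361  0.001 ]
```

Emit:
{"op": "jog_arm", "data": {
  "deltas": [
    {"x":0,"y":0,"z":0,"twist":8.5,"fingers":0.2},
    {"x":0,"y":0,"z":0,"twist":17,"fingers":0.2},
    {"x":0,"y":0,"z":0,"twist":25.5,"fingers":0.2},
    {"x":15,"y":15,"z":0,"twist":34,"fingers":0.2},
    {"x":30,"y":30,"z":0,"twist":42.5,"fingers":0.2},
    {"x":45,"y":45,"z":0,"twist":51,"fingers":0.2},
    {"x":60,"y":60,"z":0,"twist":59.5,"fingers":0.2},
    {"x":60,"y":60,"z":0,"twist":68,"fingers":0.2},
    {"x":60,"y":60,"z":0,"twist":76.5,"fingers":0.2},
    {"x":60,"y":60,"z":0,"twist":85,"fingers":0.2}
  ]
}}

```text
time: 4.35
ee_pos: [0.5442, 0.0393, 0.2503]
tcp_rot: [77.2, 89.8, 65.3]
wrist_force: [-0.0, -0.7, 0.4]
opening: 0.0286
```

Emit:
{"op": "jog_arm", "data": {
  "deltas": [
    {"x":0,"y":0,"z":0,"twist":8.5,"fingers":0.2},
    {"x":0,"y":0,"z":0,"twist":17,"fingers":0.2},
    {"x":0,"y":0,"z":0,"twist":25.5,"fingers":0.2},
    {"x":15,"y":15,"z":0,"twist":34,"fingers":0.2},
    {"x":30,"y":30,"z":0,"twist":42.5,"fingers":0.2},
    {"x":45,"y":45,"z":0,"twist":51,"fingers":0.2},
    {"x":60,"y":60,"z":-20,"twist":59.5,"fingers":0.2},
    {"x":60,"y":60,"z":-50,"twist":68,"fingers":0.2},
    {"x":60,"y":60,"z":-80,"twist":76.5,"fingers":0.2},
    {"x":60,"y":60,"z":-110,"twist":85,"fingers":0.2}
  ]
}}

```text
time: 5.35
ee_pos: [0.6043, 0.0978, 0.1386]
tcp_rot: [85.4, 89.8, 158.7]
wrist_force: [0.2, -0.5, -1.1]
opening: 0.0287
```

```bash
python3 - <<'E'
from h import *
import pickle
o=st();c=viewer.camera("wrist");cv2.imwrite("pics/w4.png",c["image"][:,:,::-1]);pickle.dump((o,c),open("w4.pkl","wb"))
E
```

```text
t 5.35 pos [604.3  97.8 138.6] jaw 163.3 open 28.7 F [ 0.2 -0.5 -1.1] q [  9.  13.   7.  84.   0. -64.]
```

View pics/w4.png

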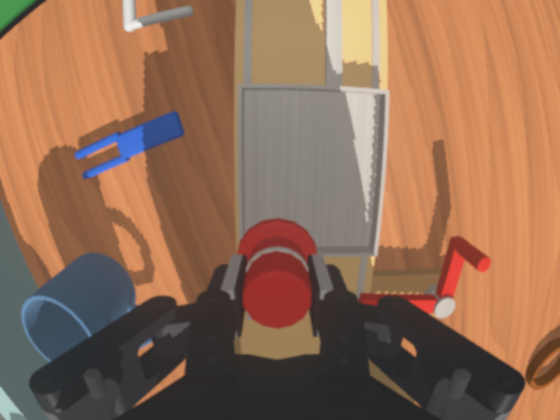

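```bash
python3 - <<'E'
from h import *
import pickle
np.set_printoptions(precision=4,suppress=True)
o,c=pickle.load(open("w4.pkl","rb"))
print(proj(c,(.6061,.0996,.016),o))
P=np.array([onz(ray(c,p,o),.032) for p in [(242,88),(388,92),(378,255)]]);print(P)
print((P[0]+P[2])/2)
E
```

```text
[274.0155 214.6608]
[[ 0.5994 -0.0003  0.032 ]
 [ 0.4981  0.0298  0.032 ]
 [ 0.5343  0.1518  0.032 ]]
[0.5669 0.0758 0.032 ]
```

Emit:
{"op": "jog_arm", "data": {
  "deltas": [
    {"x":1,"y":1,"z":-30,"twist":0,"fingers":0.2},
    {"x":1,"y":1,"z":-60,"twist":0,"fingers":0.2},
    {"x":1,"y":1,"z":-75,"twist":0,"fingers":0.2},
    {"x":1,"y":1,"z":-82,"twist":0,"fingers":0.2},
    {"x":1,"y":1,"z":-82,"twist":0,"fingers":0.2}
  ]
}}

```text
time: 5.9
ee_pos: [0.6038, 0.0987, 0.055]
tcp_rot: [89.0, 89.5, 162.7]
wrist_force: [-9.2, 4.0, 18.5]
opening: 0.0287
```

Emit:
{"op": "jog_arm", "data": {
  "deltas": [
    {"x":0,"y":0,"z":0,"twist":0,"fingers":0.5},
    {"x":0,"y":0,"z":0,"twist":0,"fingers":0.5},
    {"x":0,"y":0,"z":30,"twist":0,"fingers":0.5},
    {"x":0,"y":0,"z":70,"twist":0,"fingers":0.5},
    {"x":-20,"y":-30,"z":110,"twist":0,"fingers":0.7},
    {"x":-40,"y":-70,"z":130,"twist":0,"fingers":0.7},
    {"x":-45,"y":-110,"z":145,"twist":0,"fingers":0.7}
  ]
}}

```text
time: 6.6
ee_pos: [0.558, -0.0123, 0.2027]
tcp_rot: [83.5, 89.7, 157.3]
wrist_force: [1.9, -0.4, 0.4]
opening: 0.0597
```

```bash
python3 - <<'E'
from h import *
import pickle
o=st();c=viewer.camera("wrist");cv2.imwrite("pics/w5.png",c["image"][:,:,::-1]);pickle.dump((o,c),open("w5.pkl","wb"))
c=viewer.camera("scene");cv2.imwrite("pics/s5.png",c["image"][:,:,::-1])
E
```

```text
t 6.60 pos [558.  -12.3 202.7] jaw 163.7 open 59.7 F [ 1.9 -0.4  0.4] q [ -1.   6.   6.  90.   0. -75.]
```

View pics/w5.png

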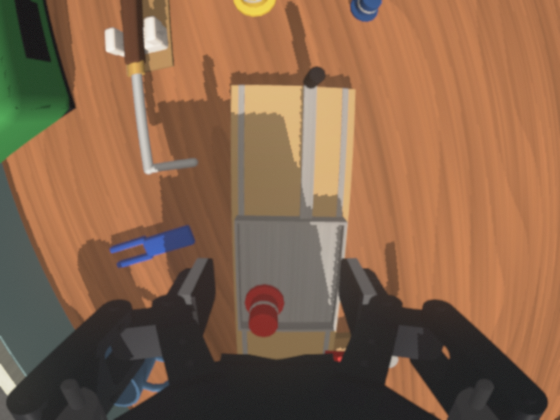

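View pics/s5.png

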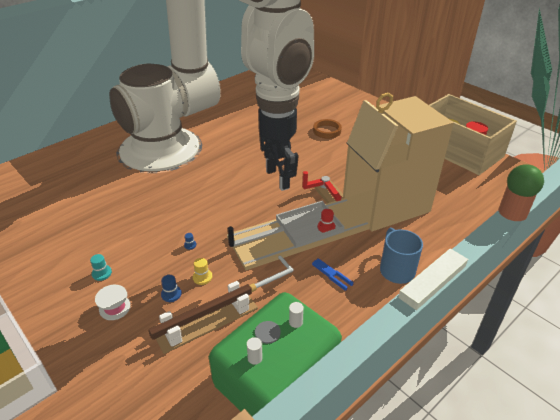

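Red stands upright in the tray at wrist pixel (264,310). Yellow and blue are unmoved in the scene view.

Emit:
{"op": "jog_arm", "data": {
  "deltas": [
    {"x":-10,"y":-45,"z":0,"twist":0,"fingers":0.7},
    {"x":-20,"y":-90,"z":0,"twist":0,"fingers":0.7},
    {"x":-30,"y":-135,"z":-10,"twist":0,"fingers":0.7},
    {"x":-38,"y":-175,"z":-30,"twist":0,"fingers":0.7},
    {"x":-38,"y":-198,"z":-60,"twist":0,"fingers":0.7},
    {"x":-38,"y":-200,"z":-60,"twist":0,"fingers":0.7}
  ]
}}

```text
time: 7.3
ee_pos: [0.519, -0.2174, 0.1391]
tcp_rot: [87.1, 89.5, 160.3]
wrist_force: [-0.3, -1.3, -0.3]
opening: 0.0602
```

```bash
python3 - <<'E'
from h import *
import pickle
o=st();c=viewer.camera("wrist");cv2.imwrite("pics/w6.png",c["image"][:,:,::-1]);pickle.dump((o,c),open("w6.pkl","wb"))
print(proj(c,(.52,-.212,.05),o),proj(c,(.515,-.289,.05),o))
E
```

```text
t 7.30 pos [ 519.  -217.4  139.1] jaw 163.2 open 60.2 F [-0.3 -1.3 -0.3] q [-23.   6.  -0.  84.  -0. -96.]
[275.80436193 232.50125271] [248.90078974 123.65123892]
```

View pics/w6.png

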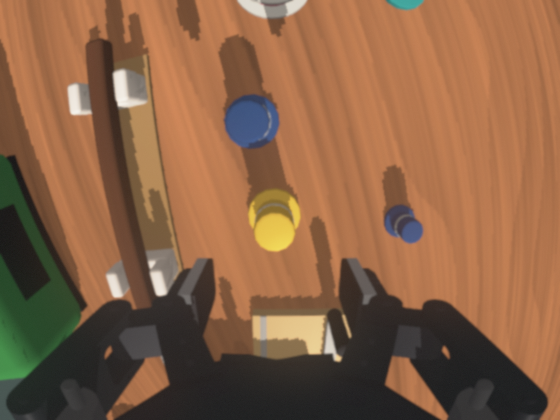

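Emit:
{"op": "jog_arm", "data": {
  "deltas": [
    {"x":1,"y":5,"z":-35,"twist":0,"fingers":0.7},
    {"x":1,"y":5,"z":-70,"twist":0,"fingers":0.7},
    {"x":1,"y":5,"z":-92,"twist":0,"fingers":0.7},
    {"x":1,"y":5,"z":-99,"twist":0,"fingers":0.7},
    {"x":1,"y":5,"z":-99,"twist":0,"fingers":0.2},
    {"x":1,"y":5,"z":-99,"twist":0,"fingers":0.2},
    {"x":1,"y":5,"z":-99,"twist":0,"fingers":0.2},
    {"x":1,"y":5,"z":-99,"twist":0,"fingers":0.2},
    {"x":1,"y":5,"z":-60,"twist":0,"fingers":0.2},
    {"x":1,"y":5,"z":-20,"twist":0,"fingers":0.2}
  ]
}}

```text
time: 8.35
ee_pos: [0.5201, -0.2112, 0.122]
tcp_rot: [85.3, 89.5, 158.5]
wrist_force: [1.3, -0.4, 0.0]
opening: 0.0285
```

Emit:
{"op": "jog_arm", "data": {
  "deltas": [
    {"x":2,"y":40,"z":25,"twist":0,"fingers":0.2},
    {"x":5,"y":85,"z":40,"twist":0,"fingers":0.2},
    {"x":10,"y":130,"z":40,"twist":0,"fingers":0.2},
    {"x":15,"y":175,"z":40,"twist":0,"fingers":0.2},
    {"x":20,"y":220,"z":40,"twist":0,"fingers":0.2},
    {"x":24,"y":260,"z":30,"twist":0,"fingers":0.2},
    {"x":24,"y":285,"z":15,"twist":0,"fingers":0.2},
    {"x":24,"y":293,"z":-10,"twist":0,"fingers":0.2},
    {"x":24,"y":293,"z":-20,"twist":0,"fingers":0.2},
    {"x":24,"y":293,"z":-20,"twist":0,"fingers":0.2}
  ]
}}

```text
time: 9.35
ee_pos: [0.5434, 0.0814, 0.1011]
tcp_rot: [91.9, 89.4, 165.1]
wrist_force: [0.7, -1.0, -0.6]
opening: 0.0287
```

```bash
python3 - <<'E'
from h import *
import pickle
o=st();c=viewer.camera("wrist");cv2.imwrite("pics/w7.png",c["image"][:,:,::-1])
E
```

```text
t 9.35 pos [543.4  81.4 101.1] jaw 163.2 open 28.7 F [ 0.7 -1.  -0.6] q [  8.   5.  -6.  79.   0. -65.]
```

View pics/w7.png

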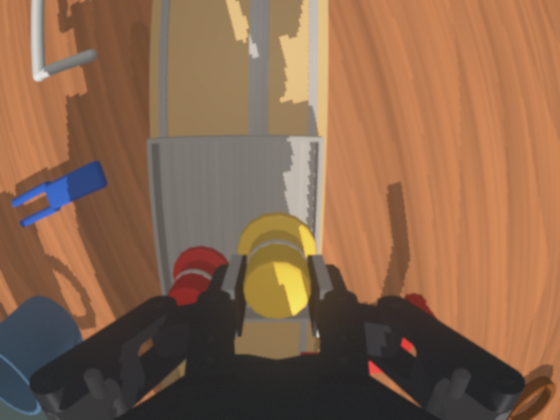

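Emit:
{"op": "jog_arm", "data": {
  "deltas": [
    {"x":0,"y":0,"z":-20,"twist":0,"fingers":0.2},
    {"x":0,"y":0,"z":-36,"twist":0,"fingers":0.2},
    {"x":0,"y":0,"z":-44,"twist":0,"fingers":0.2},
    {"x":0,"y":0,"z":-44,"twist":0,"fingers":0.2},
    {"x":0,"y":0,"z":-44,"twist":0,"fingers":0.5},
    {"x":0,"y":0,"z":-44,"twist":0,"fingers":0.5},
    {"x":0,"y":0,"z":-10,"twist":0,"fingers":0.5},
    {"x":0,"y":0,"z":30,"twist":0,"fingers":0.5},
    {"x":-5,"y":-20,"z":70,"twist":0,"fingers":0.6},
    {"x":-5,"y":-60,"z":95,"twist":0,"fingers":0.7}
  ]
}}

```text
time: 10.4
ee_pos: [0.5393, 0.022, 0.2011]
tcp_rot: [72.5, 89.6, 145.9]
wrist_force: [0.2, 0.4, -0.4]
opening: 0.0598
```

Emit:
{"op": "jog_arm", "data": {
  "deltas": [
    {"x":-5,"y":-45,"z":0,"twist":0,"fingers":0.7},
    {"x":-10,"y":-90,"z":0,"twist":0,"fingers":0.7},
    {"x":-15,"y":-135,"z":0,"twist":0,"fingers":0.7},
    {"x":-20,"y":-180,"z":0,"twist":0,"fingers":0.7},
    {"x":-23,"y":-225,"z":0,"twist":0,"fingers":0.7},
    {"x":-23,"y":-265,"z":0,"twist":0,"fingers":0.7},
    {"x":-23,"y":-295,"z":-20,"twist":0,"fingers":0.7},
    {"x":-23,"y":-310,"z":-50,"twist":0,"fingers":0.7},
    {"x":-23,"y":-310,"z":-55,"twist":0,"fingers":0.7}
  ]
}}

```text
time: 11.3
ee_pos: [0.5148, -0.2895, 0.1427]
tcp_rot: [76.1, 89.4, 149.3]
wrist_force: [-0.7, 0.0, 0.3]
opening: 0.0598
```

```bash
python3 - <<'E'
from h import *
import pickle
o=st();c=viewer.camera("wrist");cv2.imwrite("pics/w8.png",c["image"][:,:,::-1]);pickle.dump((o,c),open("w8.pkl","wb"))
print(proj(c,(.515,-.289,.05),o))
c=viewer.camera("scene");crop(c["image"],80,180,360,350,2,"pics/s8.png")
E
```

```text
t 11.30 pos [ 514.8 -289.5  142.7] jaw 163.2 open 59.8 F [-0.7  0.   0.3] q [ -29.   10.    4.   85.    0. -103.]
[274.69937024 223.99791133]
```

View pics/w8.png

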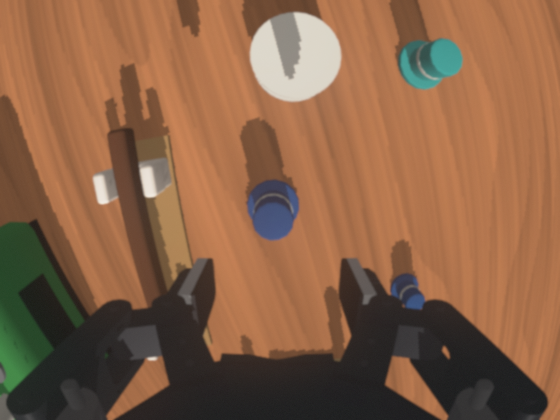

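View pics/s8.png

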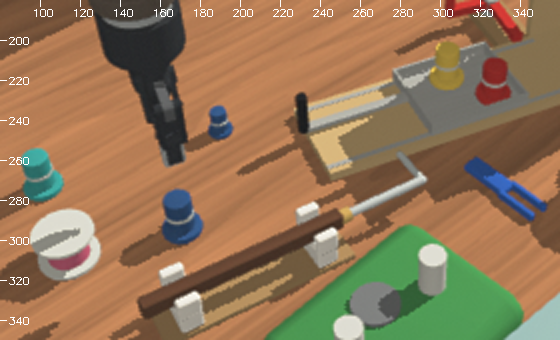

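Emit:
{"op": "jog_arm", "data": {
  "deltas": [
    {"x":0,"y":0,"z":-35,"twist":0,"fingers":0.7},
    {"x":0,"y":0,"z":-70,"twist":0,"fingers":0.7},
    {"x":0,"y":0,"z":-95,"twist":0,"fingers":0.7},
    {"x":0,"y":0,"z":-102,"twist":0,"fingers":0.7},
    {"x":0,"y":0,"z":-102,"twist":0,"fingers":0.2},
    {"x":0,"y":0,"z":-102,"twist":0,"fingers":0.2},
    {"x":0,"y":0,"z":-102,"twist":0,"fingers":0.2},
    {"x":0,"y":0,"z":-102,"twist":0,"fingers":0.2},
    {"x":0,"y":0,"z":-60,"twist":0,"fingers":0.2},
    {"x":0,"y":0,"z":-20,"twist":0,"fingers":0.2}
  ]
}}

```text
time: 12.4
ee_pos: [0.5153, -0.2876, 0.1269]
tcp_rot: [73.1, 89.5, 146.4]
wrist_force: [0.9, 0.0, -0.2]
opening: 0.0286
```

Emit:
{"op": "jog_arm", "data": {
  "deltas": [
    {"x":5,"y":40,"z":30,"twist":0,"fingers":0.2},
    {"x":15,"y":85,"z":50,"twist":0,"fingers":0.2},
    {"x":25,"y":130,"z":50,"twist":0,"fingers":0.2},
    {"x":35,"y":175,"z":50,"twist":0,"fingers":0.2},
    {"x":45,"y":220,"z":50,"twist":0,"fingers":0.2},
    {"x":55,"y":260,"z":45,"twist":0,"fingers":0.2},
    {"x":65,"y":300,"z":30,"twist":0,"fingers":0.2},
    {"x":70,"y":320,"z":10,"twist":0,"fingers":0.2},
    {"x":70,"y":320,"z":0,"twist":0,"fingers":0.2},
    {"x":70,"y":320,"z":0,"twist":0,"fingers":0.2}
  ]
}}

```text
time: 13.4
ee_pos: [0.5847, 0.0326, 0.126]
tcp_rot: [80.1, 89.4, 153.4]
wrist_force: [-0.1, -1.0, -0.8]
opening: 0.0284
```

```bash
python3 - <<'E'
from h import *
import pickle
o=st();c=viewer.camera("wrist");cv2.imwrite("pics/w9.png",c["image"][:,:,::-1])
E
```

```text
t 13.40 pos [584.7  32.6 126. ] jaw 163.4 open 28.4 F [-0.1 -1.  -0.8] q [  3.  10.   2.  83.   0. -70.]
```

View pics/w9.png

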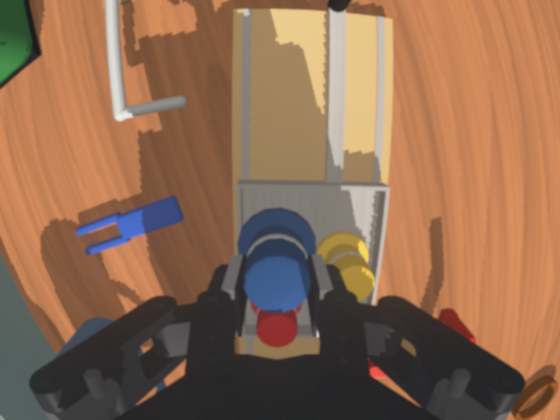

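Emit:
{"op": "jog_arm", "data": {
  "deltas": [
    {"x":0,"y":-1,"z":-30,"twist":0,"fingers":0.2},
    {"x":0,"y":-1,"z":-55,"twist":0,"fingers":0.2},
    {"x":0,"y":-1,"z":-66,"twist":0,"fingers":0.2},
    {"x":0,"y":-1,"z":-70,"twist":0,"fingers":0.2},
    {"x":0,"y":-1,"z":-70,"twist":0,"fingers":0.5},
    {"x":0,"y":-1,"z":-70,"twist":0,"fingers":0.5},
    {"x":0,"y":-1,"z":-35,"twist":0,"fingers":0.5},
    {"x":0,"y":0,"z":5,"twist":0,"fingers":0.5},
    {"x":-10,"y":-20,"z":40,"twist":0,"fingers":0.6},
    {"x":-20,"y":-60,"z":80,"twist":0,"fingers":0.7}
  ]
}}

```text
time: 14.45
ee_pos: [0.566, -0.023, 0.2042]
tcp_rot: [72.9, 89.5, 146.3]
wrist_force: [1.1, -0.4, -0.1]
opening: 0.0598
```

```bash
python3 - <<'E'
from h import *
import pickle
o=st();c=viewer.camera("wrist");cv2.imwrite("pics/w10.png",c["image"][:,:,::-1]);pickle.dump((o,c),open("w10.pkl","wb"))
c=viewer.camera("scene");crop(c["image"],220,80,420,260,3,"pics/s10.png");pickle.dump(c,open("s10.pkl","wb"))
E
```

```text
t 14.45 pos [566.  -23.  204.2] jaw 163.4 open 59.8 F [ 1.1 -0.4 -0.1] q [ -2.   7.   7.  91.   0. -76.]
```

View pics/w10.png

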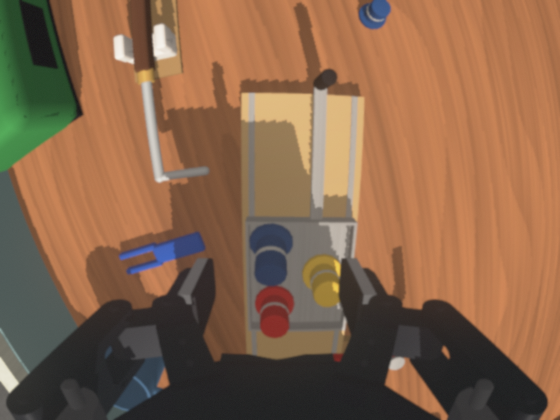

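View pics/s10.png

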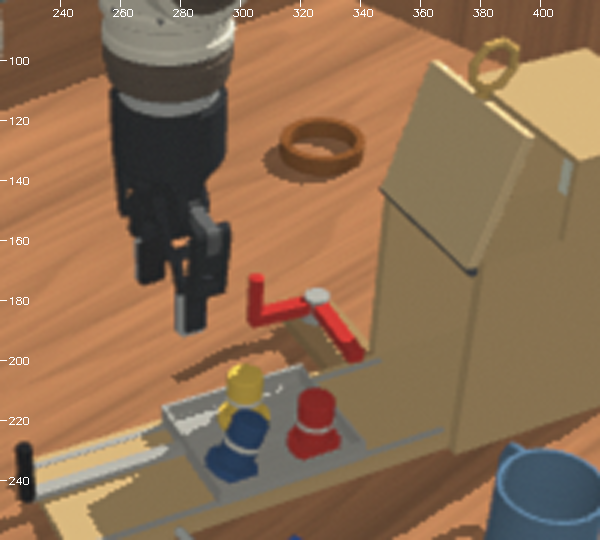

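```bash
python3 - <<'E'
from h import *
import pickle
np.set_printoptions(precision=4,suppress=True)
o,c=pickle.load(open("w10.pkl","rb"));s=pickle.load(open("s10.pkl","rb"))
crop(c["image"],230,200,370,350,5,"pics/w10c.png")
crop(s["image"],265,190,350,255,9,"pics/s10c.png")
E
```

```text
(no output)
```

View pics/w10c.png

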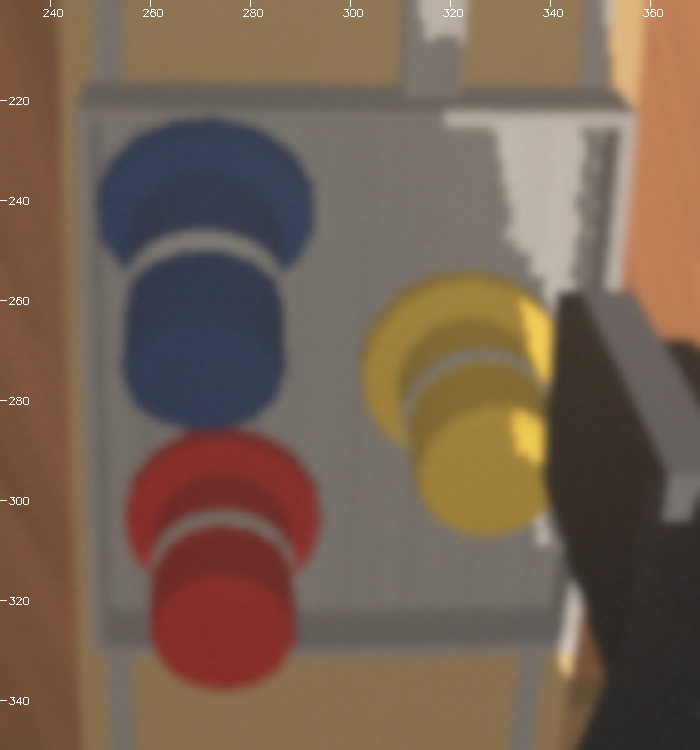

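View pics/s10c.png

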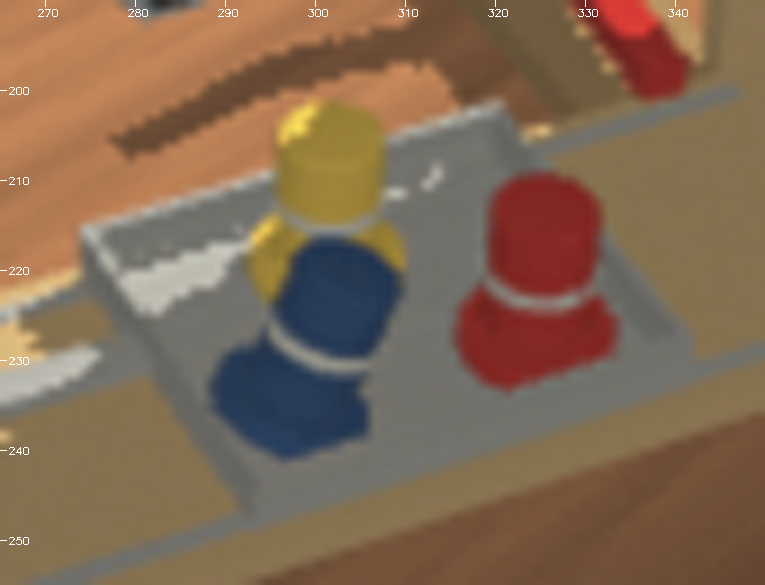

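Emit:
{"op": "jog_arm", "data": {
  "deltas": [
    {"x":0,"y":-15,"z":0,"twist":0,"fingers":0.7},
    {"x":0,"y":-30,"z":0,"twist":0,"fingers":0.7},
    {"x":0,"y":-30,"z":0,"twist":0,"fingers":0.7}
  ]
}}

```text
time: 14.85
ee_pos: [0.5669, -0.0584, 0.2083]
tcp_rot: [22.5, 89.8, 95.5]
wrist_force: [0.0, 1.1, 0.4]
opening: 0.06
```

```bash
python3 - <<'E'
from h import *
import pickle
o=st();c=viewer.camera("wrist");crop(c["image"],220,150,380,300,5,"pics/w11c.png")
s=viewer.camera("scene");crop(s["image"],265,190,350,255,9,"pics/s11c.png")
pickle.dump((o,c,s),open("w11.pkl","wb"))
E
```

```text
t 14.85 pos [566.9 -58.4 208.3] jaw 163.0 open 60.0 F [0.  1.1 0.4] q [ -6.   7.   8.  91.   0. -79.]
```

View pics/w11c.png

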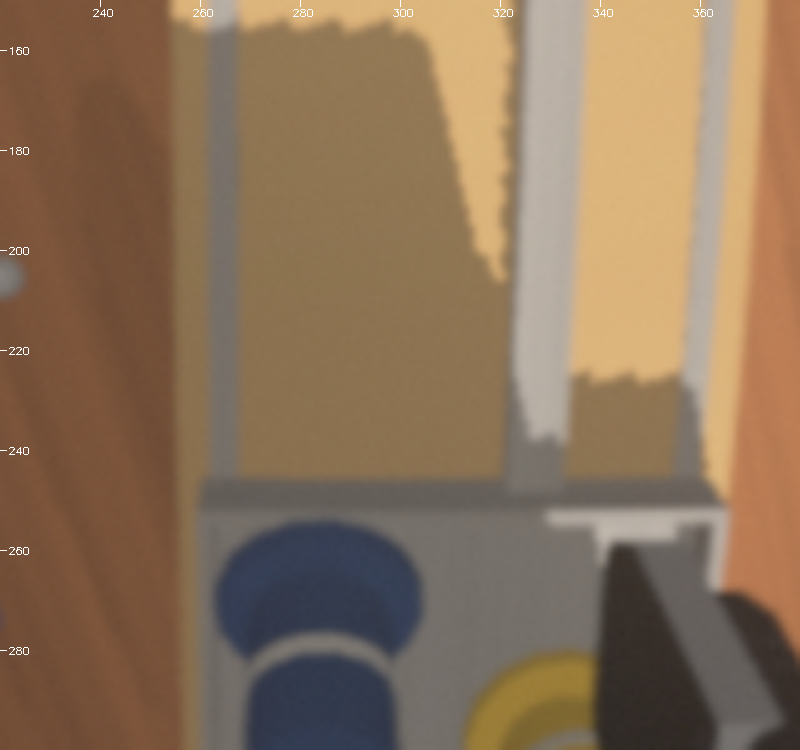

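View pics/s11c.png

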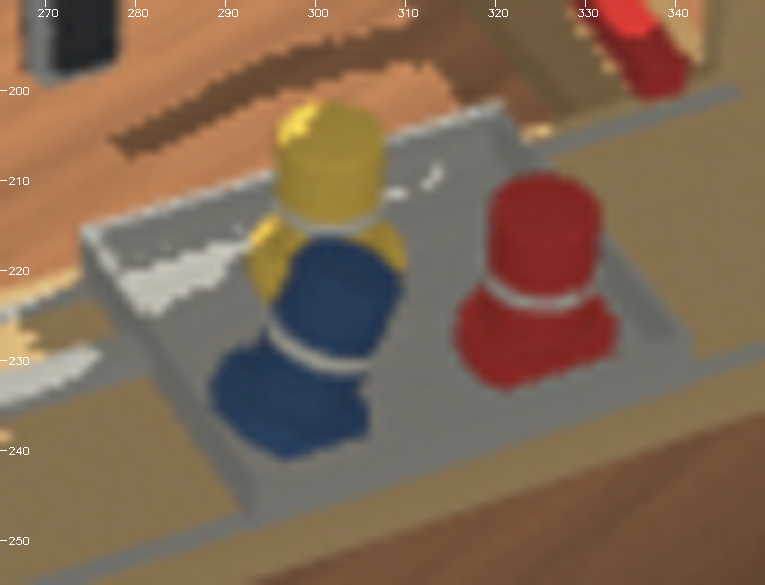

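Blue is tilted: its foot edge has caught on the front wall of the tray, and it leans toward the organiser. I'll re-grasp it and set it about 9 mm further in.

```bash
python3 - <<'E'
from h import *
import pickle
np.set_printoptions(precision=4,suppress=True)
o,c=pickle.load(open("w10.pkl","rb"));s=pickle.load(open("s10.pkl","rb"))
y=np.radians(72.5);R=np.array([[np.cos(y),-np.sin(y)],[np.sin(y),np.cos(y)]])
def og(X): return R.T@(X[:2]-[.5695,.0735])
for n,w,p in [("bluetop",(270,276),(305,221)),("redtop",(274,326),(325.5,213.5)),("yeltop",(327,294),(302,207)),("blueband",(270,250),(300,229)),]:
    X,e=tri([ray(c,w,o),ray(s,p)]);print(n,X,e,og(X))
w=[onz(ray(c,p,o),.034) for p in [(247,220),(357,223)]];print([og(x) for x in w])
w=[onz(ray(c,p,o),.016) for p in [(270,224),(250,240),(293,240)]];print([og(x) for x in w])
w=[onz(ray(c,p,o),.034) for p in [(270,224),(250,240),(293,240)]];print([og(x) for x in w])
E
```

```text
bluetop [0.5899 0.0411 0.0616] [np.float64(0.000540516253261811), np.float64(0.0005405162532617428)] [-0.0248 -0.0292]
redtop [0.603  0.0971 0.0609] [np.float64(0.0001365092391865394), np.float64(0.00013650923918658147)] [ 0.0326 -0.0249]
yeltop [0.5432 0.0786 0.0554] [np.float64(0.0007451884157283138), np.float64(0.0007451884157282768)] [-0.003   0.0266]
blueband [0.586  0.0265 0.0411] [np.float64(0.0028777969335659894), np.float64(0.002877796933566191)] [-0.0399 -0.0298]
[array([-0.0707, -0.0519]), array([-0.0688,  0.0552])]
[array([-0.0611, -0.03  ]), array([-0.0434, -0.0505]), array([-0.0439, -0.006 ])]
[array([-0.067 , -0.0298]), array([-0.0503, -0.0492]), array([-0.0508, -0.0073])]
```

Emit:
{"op": "jog_arm", "data": {
  "deltas": [
    {"x":10,"y":40,"z":0,"twist":0,"fingers":0.5},
    {"x":21,"y":80,"z":-20,"twist":0,"fingers":0.5},
    {"x":21,"y":93,"z":-60,"twist":0,"fingers":0.5},
    {"x":21,"y":93,"z":-100,"twist":0,"fingers":0.5},
    {"x":21,"y":93,"z":-135,"twist":0,"fingers":0.5},
    {"x":21,"y":93,"z":-150,"twist":0,"fingers":0.5},
    {"x":21,"y":93,"z":-150,"twist":0,"fingers":0.2},
    {"x":21,"y":93,"z":-150,"twist":0,"fingers":0.2},
    {"x":21,"y":93,"z":-150,"twist":0,"fingers":0.2}
  ]
}}

```text
time: 15.85
ee_pos: [0.5886, 0.0362, 0.0597]
tcp_rot: [5.2, 89.8, 78.3]
wrist_force: [-1.6, 0.5, -1.2]
opening: 0.0283
```

Emit:
{"op": "jog_arm", "data": {
  "deltas": [
    {"x":0,"y":0,"z":10,"twist":0,"fingers":0.2},
    {"x":1,"y":3,"z":22,"twist":0,"fingers":0.2},
    {"x":3,"y":9,"z":22,"twist":0,"fingers":0.2},
    {"x":3,"y":9,"z":22,"twist":0,"fingers":0.2}
  ]
}}

```text
time: 16.25
ee_pos: [0.5925, 0.046, 0.0829]
tcp_rot: [-18.6, 89.7, 54.4]
wrist_force: [0.4, -0.5, -1.5]
opening: 0.029
```

```bash
python3 - <<'E'
from h import *
import pickle
o=st();c=viewer.camera("wrist");cv2.imwrite("pics/w12.png",c["image"][:,:,::-1])
s=viewer.camera("scene");crop(s["image"],245,140,350,255,5,"pics/s12c.png")
E
```

```text
t 16.25 pos [592.5  46.   82.9] jaw 163.1 open 29.0 F [ 0.4 -0.5 -1.5] q [  4.  11.  -2.  77.   0. -69.]
```

View pics/w12.png

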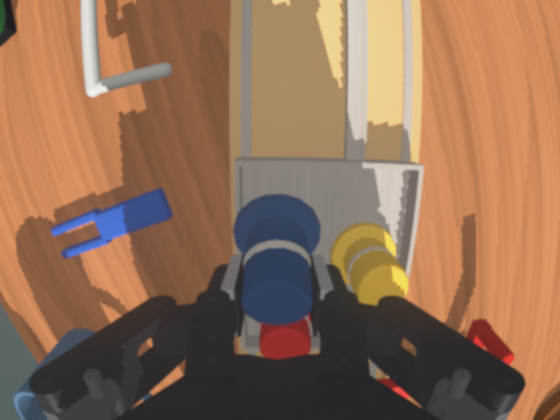

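View pics/s12c.png

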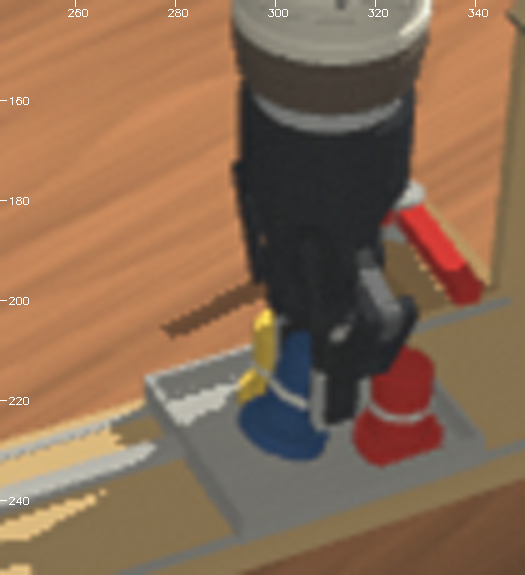

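Emit:
{"op": "jog_arm", "data": {
  "deltas": [
    {"x":-1,"y":-2,"z":-12,"twist":0,"fingers":0.2},
    {"x":-1,"y":-2,"z":-21,"twist":0,"fingers":0.2},
    {"x":-1,"y":-2,"z":-22,"twist":0,"fingers":0.2},
    {"x":-1,"y":-2,"z":-22,"twist":0,"fingers":0.45},
    {"x":-1,"y":-2,"z":-22,"twist":0,"fingers":0.5},
    {"x":-1,"y":-2,"z":-22,"twist":0,"fingers":0.5},
    {"x":-1,"y":-2,"z":15,"twist":0,"fingers":0.5},
    {"x":-1,"y":-2,"z":55,"twist":0,"fingers":0.5},
    {"x":-20,"y":-40,"z":95,"twist":0,"fingers":0.6},
    {"x":-30,"y":-85,"z":115,"twist":0,"fingers":0.7}
  ]
}}

```text
time: 17.35
ee_pos: [0.5636, -0.0321, 0.1964]
tcp_rot: [-30.4, 89.7, 42.8]
wrist_force: [1.2, -0.0, -0.1]
opening: 0.0598
```

```bash
python3 - <<'E'
from h import *
import pickle
o=st();c=viewer.camera("wrist");cv2.imwrite("pics/w13.png",c["image"][:,:,::-1])
s=viewer.camera("scene");crop(s["image"],225,150,350,255,6,"pics/s13c.png")
pickle.dump((o,c,s),open("w13.pkl","wb"))
E
```

```text
t 17.35 pos [563.6 -32.1 196.4] jaw 163.2 open 59.8 F [ 1.2 -0.  -0.1] q [ -3.   6.   5.  89.   0. -77.]
```

View pics/w13.png

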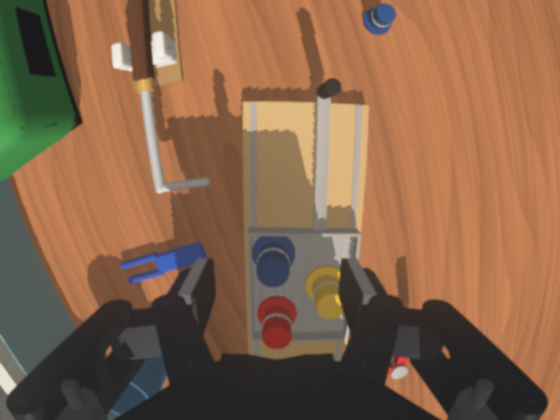

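View pics/s13c.png

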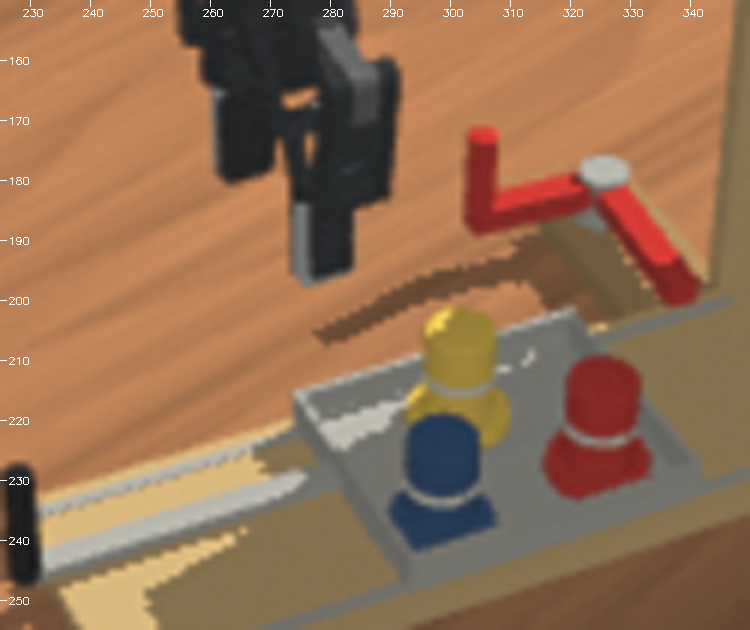

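All three weights now stand upright in the tray. Next is the lever.

Emit:
{"op": "jog_arm", "data": {
  "deltas": [
    {"x":-35,"y":20,"z":0,"twist":0,"fingers":0.5},
    {"x":-70,"y":50,"z":0,"twist":0,"fingers":0.5},
    {"x":-95,"y":85,"z":0,"twist":0,"fingers":0.5},
    {"x":-100,"y":130,"z":0,"twist":0,"fingers":0.5},
    {"x":-100,"y":170,"z":0,"twist":0,"fingers":0.5},
    {"x":-101,"y":196,"z":-20,"twist":0,"fingers":0.5},
    {"x":-101,"y":196,"z":-20,"twist":0,"fingers":0.5}
  ]
}}

```text
time: 18.15
ee_pos: [0.4616, 0.1626, 0.1756]
tcp_rot: [-46.8, 89.7, 26.3]
wrist_force: [-0.4, -0.1, -0.5]
opening: 0.0427
```

```bash
python3 - <<'E'
from h import *
import pickle
o,c,s=pickle.load(open("w13.pkl","rb"))
np.set_printoptions(precision=4,suppress=True)
print("knobtop",tri([ray(c,(330,86),o),ray(s,(228.5,228))]))
o=st();c=viewer.camera("wrist");cv2.imwrite("pics/w14.png",c["image"][:,:,::-1])
print(proj(c,(.4626,.166,.07),o))
pickle.dump((o,c),open("w14.pkl","wb"))
E
```

```text
knobtop (array([ 0.4975, -0.1136,  0.0728]), [np.float64(0.0015677564121260874), np.float64(0.0015677564121261691)])
t 18.15 pos [461.6 162.6 175.6] jaw 163.1 open 42.7 F [-0.4 -0.1 -0.5] q [ 19.  -4.  -7.  87.   0. -54.]
[276.7243 222.2573]
```

View pics/w14.png

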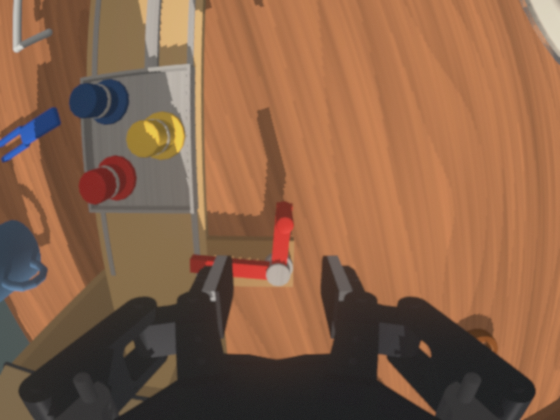

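```bash
python3 - <<'E'
from h import *
import pickle
np.set_printoptions(precision=4,suppress=True)
o,c=pickle.load(open("w14.pkl","rb"));s=pickle.load(open("w13.pkl","rb"))[2]
crop(c["image"],180,190,320,295,5,"pics/w14c.png")
print(onz(ray(c,(286,226),o),.07), tri([ray(c,(286,226),o),ray(s,(305.3,172.5))]), onz(ray(c,(278,272),o),.05))
E
```

```text
[0.4568 0.1709 0.07  ] (array([0.4574, 0.1725, 0.0665]), [np.float64(0.0005874410933966645), np.float64(0.0005874410933965941)]) [0.4766 0.2156 0.05  ]
```

View pics/w14c.png

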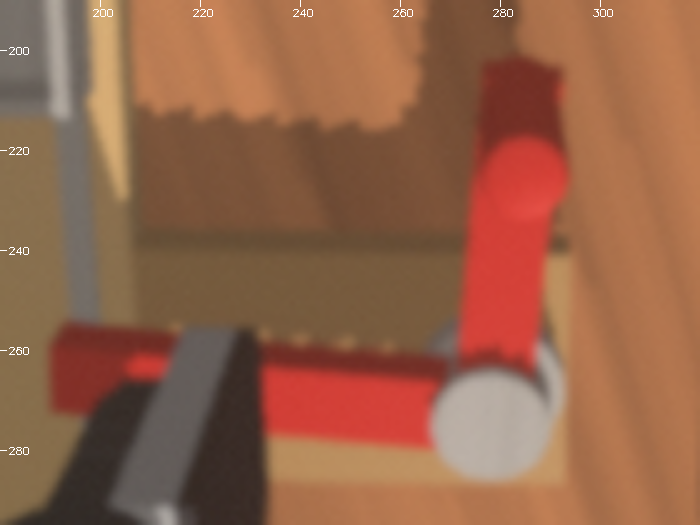

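Emit:
{"op": "jog_arm", "data": {
  "deltas": [
    {"x":-4,"y":7,"z":-40,"twist":0,"fingers":0.5},
    {"x":-4,"y":7,"z":-80,"twist":0,"fingers":0.5},
    {"x":-4,"y":7,"z":-110,"twist":0,"fingers":0.5},
    {"x":-4,"y":7,"z":-119,"twist":0,"fingers":0.5},
    {"x":-4,"y":7,"z":-119,"twist":0,"fingers":0.0},
    {"x":-4,"y":7,"z":-119,"twist":0,"fingers":0.0},
    {"x":-4,"y":7,"z":-119,"twist":0,"fingers":0.0},
    {"x":-4,"y":7,"z":-119,"twist":0,"fingers":0.0},
    {"x":-4,"y":7,"z":-119,"twist":0,"fingers":0.0}
  ],
  "grip_force": 25
}}

```text
time: 19.1
ee_pos: [0.4588, 0.1682, 0.0593]
tcp_rot: [-58.6, 89.5, 14.4]
wrist_force: [-1.3, -4.2, 7.0]
opening: 0.0131
```

```bash
python3 - <<'E'
from h import *
o=st();c=viewer.camera("wrist");cv2.imwrite("pics/w15.png",c["image"][:,:,::-1])
E
```

```text
t 19.10 pos [458.8 168.2  59.3] jaw 163.0 open 13.1 F [-1.3 -4.2  7. ] q [ 20.  -3. -19.  74.  -0. -53.]
```

View pics/w15.png

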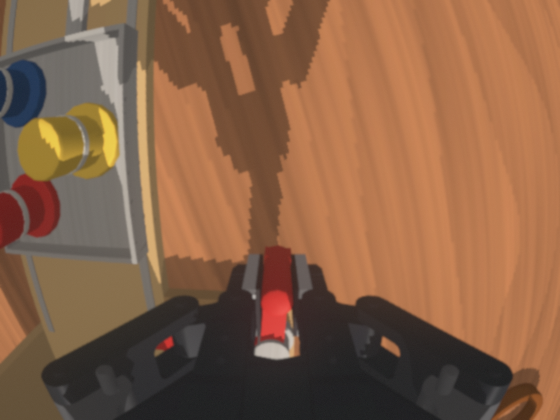

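Emit:
{"op": "jog_arm", "data": {
  "deltas": [
    {"x":0,"y":0,"z":4,"twist":0,"fingers":0.0},
    {"x":-14,"y":7,"z":4,"twist":0,"fingers":0.0},
    {"x":-26,"y":17,"z":4,"twist":0,"fingers":0.0},
    {"x":-35,"y":30,"z":4,"twist":0,"fingers":0.0},
    {"x":-40,"y":44,"z":4,"twist":0,"fingers":0.0},
    {"x":-42,"y":60,"z":4,"twist":0,"fingers":0.0},
    {"x":-40,"y":71,"z":4,"twist":0,"fingers":0.0},
    {"x":-40,"y":73,"z":4,"twist":0,"fingers":0.0},
    {"x":-40,"y":73,"z":4,"twist":0,"fingers":0.0}
  ]
}}

```text
time: 20.05
ee_pos: [0.4211, 0.2393, 0.0638]
tcp_rot: [-90.0, 89.1, -17.1]
wrist_force: [19.3, -18.2, -10.0]
opening: 0.0129
```

```bash
python3 - <<'E'
from h import *
o=st();c=viewer.camera("wrist");cv2.imwrite("pics/w16.png",c["image"][:,:,::-1])
E
```

```text
t 20.05 pos [421.1 239.3  63.8] jaw 162.9 open 12.9 F [ 19.3 -18.2 -10. ] q [ 30.  -4. -19.  74.  -1. -43.]
```

View pics/w16.png

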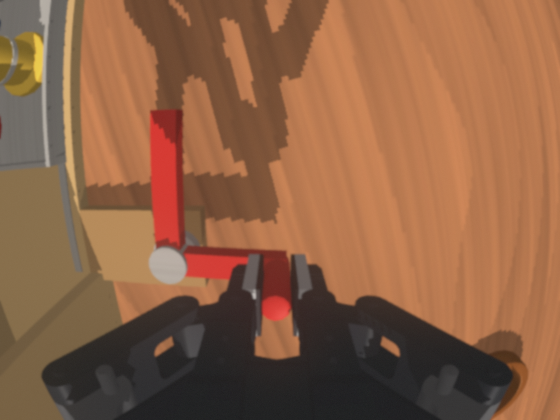

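Emit:
{"op": "jog_arm", "data": {
  "deltas": [
    {"x":0,"y":0,"z":0,"twist":0,"fingers":0.4},
    {"x":0,"y":0,"z":0,"twist":0,"fingers":0.4},
    {"x":0,"y":0,"z":35,"twist":0,"fingers":0.4},
    {"x":0,"y":0,"z":75,"twist":0,"fingers":0.5},
    {"x":5,"y":-40,"z":100,"twist":0,"fingers":0.5},
    {"x":15,"y":-85,"z":110,"twist":0,"fingers":0.5},
    {"x":25,"y":-130,"z":110,"twist":0,"fingers":0.5},
    {"x":35,"y":-175,"z":110,"twist":0,"fingers":0.5},
    {"x":45,"y":-220,"z":110,"twist":0,"fingers":0.5},
    {"x":55,"y":-260,"z":110,"twist":0,"fingers":0.5}
  ]
}}

```text
time: 21.1
ee_pos: [0.4761, -0.0219, 0.1748]
tcp_rot: [-84.5, 89.1, -11.5]
wrist_force: [1.4, 0.3, -0.3]
opening: 0.0428
```

Emit:
{"op": "jog_arm", "data": {
  "deltas": [
    {"x":10,"y":-45,"z":0,"twist":0,"fingers":0.5},
    {"x":20,"y":-90,"z":-10,"twist":0,"fingers":0.5},
    {"x":20,"y":-91,"z":-10,"twist":0,"fingers":0.5}
  ]
}}

```text
time: 21.4
ee_pos: [0.4963, -0.1162, 0.164]
tcp_rot: [-84.7, 89.1, -12.0]
wrist_force: [-0.4, 0.0, -0.8]
opening: 0.043
```

```bash
python3 - <<'E'
from h import *
import pickle
o=st();c=viewer.camera("wrist");cv2.imwrite("pics/w17.png",c["image"][:,:,::-1])
s=viewer.camera("scene");crop(s["image"],220,80,460,280,3,"pics/s17.png")
pickle.dump((o,c,s),open("w17.pkl","wb"))
print(proj(c,(.4975,-.1136,.07),o))
E
```

```text
t 21.40 pos [ 496.3 -116.2  164. ] jaw 162.7 open 43.0 F [-0.4  0.  -0.8] q [-13.  -2.  -7.  85.   0. -86.]
[277.72200792 226.53163644]
```

View pics/w17.png

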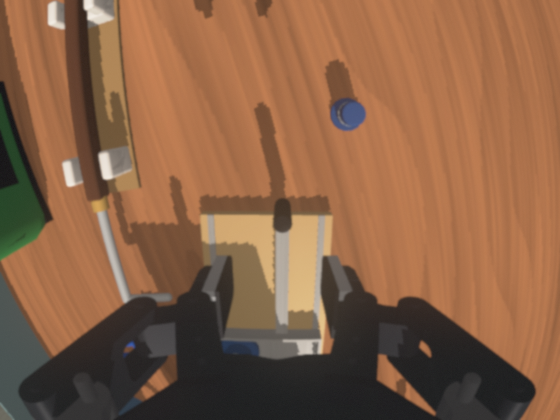

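View pics/s17.png

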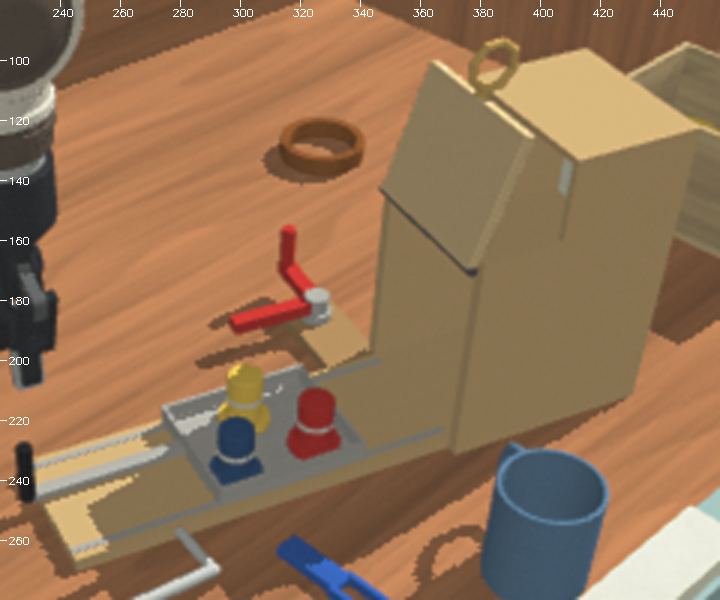

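```bash
python3 - <<'E'
from h import *
import pickle
o,c,s=pickle.load(open("w17.pkl","rb"))
print(onz(ray(c,(283,224),o),.07), tri([ray(c,(283,224),o),ray(s,(228.5,228))]))
E
```

```text
[ 0.49334463 -0.11431442  0.07      ] (array([ 0.49416964, -0.11162408,  0.06778065]), [np.float64(0.0019834244891528646), np.float64(0.0019834244891528707)])
```

Emit:
{"op": "jog_arm", "data": {
  "deltas": [
    {"x":-2,"y":3,"z":-40,"twist":0,"fingers":0.5},
    {"x":-2,"y":3,"z":-80,"twist":0,"fingers":0.5},
    {"x":-2,"y":3,"z":-100,"twist":0,"fingers":0.5},
    {"x":-2,"y":3,"z":-102,"twist":0,"fingers":0.5},
    {"x":-2,"y":3,"z":-102,"twist":0,"fingers":0.0},
    {"x":-2,"y":3,"z":-102,"twist":0,"fingers":0.0},
    {"x":-2,"y":3,"z":-102,"twist":0,"fingers":0.0},
    {"x":-2,"y":3,"z":-102,"twist":0,"fingers":0.0},
    {"x":-2,"y":3,"z":-102,"twist":0,"fingers":0.0}
  ],
  "grip_force": 40
}}

```text
time: 22.4
ee_pos: [0.4956, -0.1097, 0.065]
tcp_rot: [-78.4, 88.8, -5.6]
wrist_force: [4.9, 3.2, 5.8]
opening: 0.0122
```

```bash
python3 - <<'E'
from h import *
o=st();c=viewer.camera("wrist");cv2.imwrite("pics/w18.png",c["image"][:,:,::-1])
E
```

```text
t 22.40 pos [ 495.6 -109.7   65. ] jaw 162.9 open 12.2 F [4.9 3.2 5.8] q [-13.  -1. -17.  73.   0. -85.]
```

View pics/w18.png

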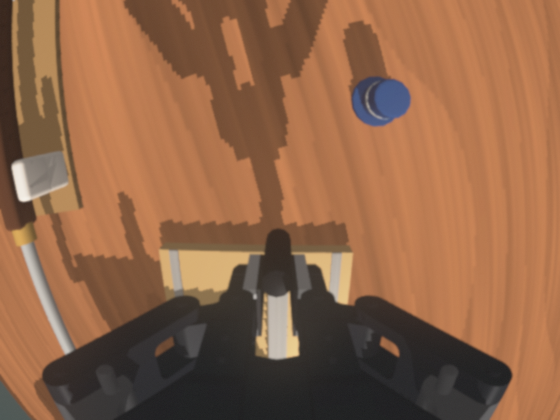

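Emit:
{"op": "jog_arm", "data": {
  "deltas": [
    {"x":2,"y":7,"z":0,"twist":0,"fingers":0.0},
    {"x":6,"y":19,"z":0,"twist":0,"fingers":0.0},
    {"x":11,"y":34,"z":0,"twist":0,"fingers":0.0},
    {"x":16,"y":50,"z":0,"twist":0,"fingers":0.0},
    {"x":21,"y":66,"z":0,"twist":0,"fingers":0.0},
    {"x":26,"y":82,"z":0,"twist":0,"fingers":0.0},
    {"x":31,"y":98,"z":0,"twist":0,"fingers":0.0},
    {"x":36,"y":113,"z":0,"twist":0,"fingers":0.0},
    {"x":39,"y":124,"z":0,"twist":0,"fingers":0.0},
    {"x":41,"y":130,"z":0,"twist":0,"fingers":0.0}
  ]
}}

```text
time: 23.45
ee_pos: [0.5368, 0.0215, 0.0651]
tcp_rot: [-78.1, 88.8, -5.2]
wrist_force: [-0.3, -0.6, 1.3]
opening: 0.0123
```

```bash
python3 - <<'E'
from h import *
o=st();c=viewer.camera("wrist");cv2.imwrite("pics/w19.png",c["image"][:,:,::-1])
s=viewer.camera("scene");crop(s["image"],220,80,460,280,3,"pics/s19.png")
E
```

```text
t 23.45 pos [536.8  21.5  65.1] jaw 162.9 open 12.3 F [-0.3 -0.6  1.3] q [  2.   3. -13.  74.  -0. -71.]
```

View pics/s19.png

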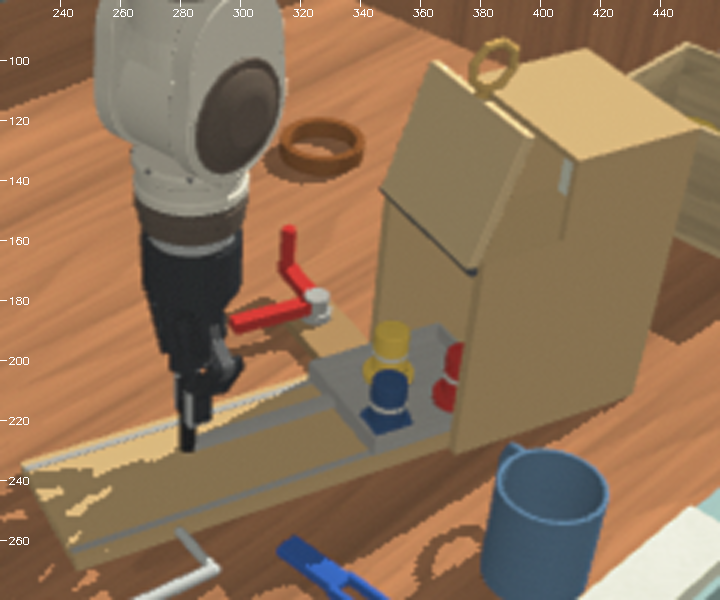

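Emit:
{"op": "jog_arm", "data": {
  "deltas": [
    {"x":3,"y":8,"z":0,"twist":0,"fingers":0.0},
    {"x":7,"y":20,"z":0,"twist":0,"fingers":0.0},
    {"x":11,"y":34,"z":0,"twist":0,"fingers":0.0},
    {"x":15,"y":48,"z":0,"twist":0,"fingers":0.0},
    {"x":19,"y":61,"z":0,"twist":0,"fingers":0.0},
    {"x":22,"y":71,"z":0,"twist":0,"fingers":0.0},
    {"x":25,"y":79,"z":0,"twist":0,"fingers":0.0},
    {"x":26,"y":83,"z":0,"twist":0,"fingers":0.0},
    {"x":26,"y":84,"z":0,"twist":0,"fingers":0.0}
  ]
}}

```text
time: 24.45
ee_pos: [0.5629, 0.1051, 0.0651]
tcp_rot: [-80.3, 88.8, -7.4]
wrist_force: [-0.3, -5.8, 3.2]
opening: 0.0126
```

```bash
python3 - <<'E'
from h import *
o=st();c=viewer.camera("wrist");cv2.imwrite("pics/w20.png",c["image"][:,:,::-1])
s=viewer.camera("scene");crop(s["image"],220,80,460,280,3,"pics/s20.png")
E
```

```text
t 24.45 pos [562.9 105.1  65.1] jaw 162.9 open 12.6 F [-0.3 -5.8  3.2] q [ 11.   7.  -8.  74.  -0. -62.]
```

View pics/s20.png

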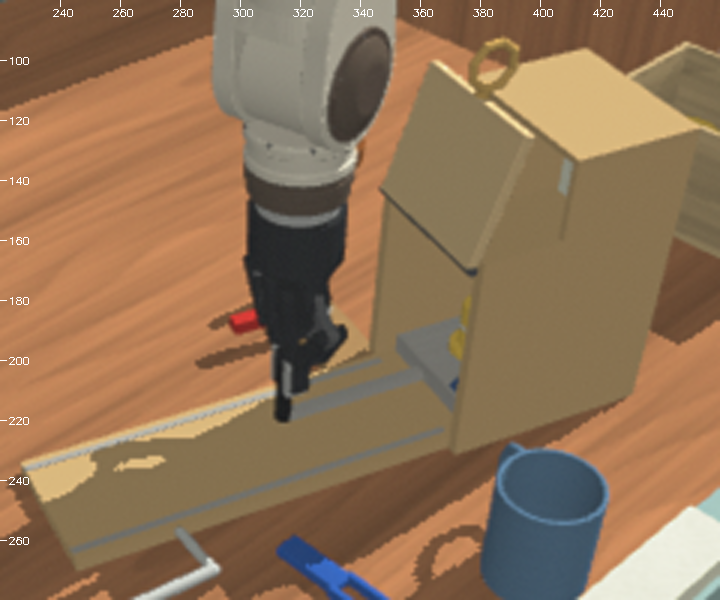

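Emit:
{"op": "jog_arm", "data": {
  "deltas": [
    {"x":1,"y":3,"z":0,"twist":0,"fingers":0.0},
    {"x":2,"y":6,"z":0,"twist":0,"fingers":0.0},
    {"x":2,"y":6,"z":0,"twist":0,"fingers":0.0}
  ]
}}

```text
time: 24.85
ee_pos: [0.5631, 0.1055, 0.0649]
tcp_rot: [-110.6, 88.8, -37.9]
wrist_force: [-12.4, -31.7, 10.8]
opening: 0.0122
```

Emit:
{"op": "jog_arm", "data": {
  "deltas": [
    {"x":0,"y":0,"z":0,"twist":0,"fingers":0.0},
    {"x":0,"y":0,"z":0,"twist":0,"fingers":0.4},
    {"x":0,"y":0,"z":0,"twist":0,"fingers":0.4},
    {"x":0,"y":0,"z":0,"twist":0,"fingers":0.4}
  ]
}}

```text
time: 25.25
ee_pos: [0.5633, 0.1059, 0.0648]
tcp_rot: [-108.8, 88.8, -36.1]
wrist_force: [0.2, -0.1, 0.6]
opening: 0.034
```

```bash
python3 - <<'E'
from h import *
o=st();c=viewer.camera("wrist");cv2.imwrite("pics/w21.png",c["image"][:,:,::-1])
E
```

```text
t 25.25 pos [563.3 105.9  64.8] jaw 162.7 open 34.0 F [ 0.2 -0.1  0.6] q [ 11.   8.  -7.  74.  -1. -62.]
```

View pics/w21.png

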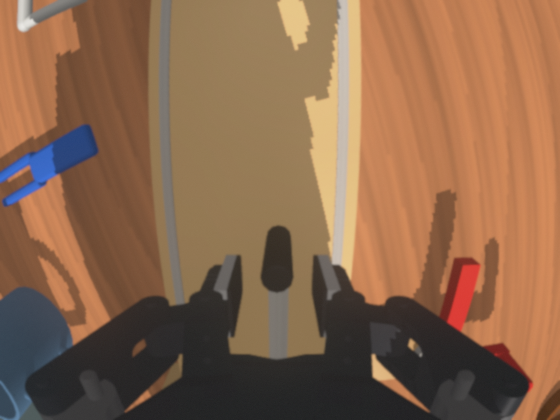

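The tray reached its hard stop: 225 mm of travel, then stiff at 32 N. Next I swing the lever back.

Emit:
{"op": "jog_arm", "data": {
  "deltas": [
    {"x":0,"y":0,"z":35,"twist":0,"fingers":0.5},
    {"x":-10,"y":0,"z":80,"twist":0,"fingers":0.5},
    {"x":-50,"y":10,"z":95,"twist":0,"fingers":0.5},
    {"x":-90,"y":25,"z":95,"twist":0,"fingers":0.5},
    {"x":-125,"y":55,"z":95,"twist":0,"fingers":0.5},
    {"x":-142,"y":90,"z":95,"twist":0,"fingers":0.5},
    {"x":-142,"y":125,"z":90,"twist":0,"fingers":0.5},
    {"x":-142,"y":133,"z":60,"twist":0,"fingers":0.5},
    {"x":-142,"y":133,"z":60,"twist":0,"fingers":0.5}
  ]
}}

```text
time: 26.2
ee_pos: [0.4195, 0.2396, 0.1218]
tcp_rot: [-121.2, 88.9, -48.4]
wrist_force: [-0.4, -0.4, -1.1]
opening: 0.0425
```

```bash
python3 - <<'E'
from h import *
o=st();c=viewer.camera("wrist");cv2.imwrite("pics/w22.png",c["image"][:,:,::-1])
print(onz(ray(c,(280,215),o),.07))
E
```

```text
t 26.20 pos [419.5 239.6 121.8] jaw 162.9 open 42.5 F [-0.4 -0.4 -1.1] q [ 30.  -5. -14.  81.  -1. -43.]
[0.41257341 0.22194162 0.07      ]
```

View pics/w22.png

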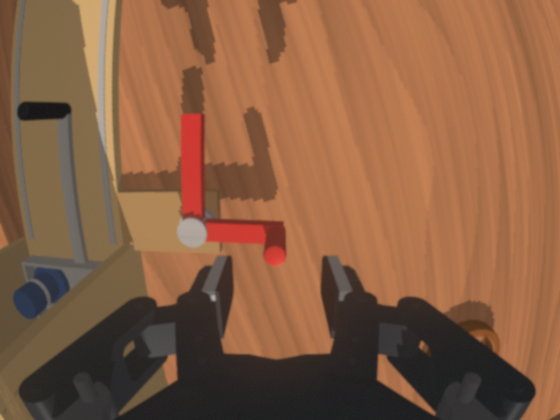

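```bash
python3 - <<'E'
from h import *
o=st();c=viewer.camera("wrist")
print(onz(ray(c,(275,255),o),.07),proj(c,(.4195,.2396,.07),o))
E
```

```text
t 26.25 pos [420.1 238.9 123.6] jaw 162.8 open 42.6 F [0.  0.4 0.5] q [ 30.  -5. -14.  81.  -1. -43.]
[0.42358536 0.24481385 0.07      ] [278.95007574 245.44614804]
```

Emit:
{"op": "jog_arm", "data": {
  "deltas": [
    {"x":3,"y":4,"z":-25,"twist":0,"fingers":0.5},
    {"x":3,"y":4,"z":-50,"twist":0,"fingers":0.5},
    {"x":3,"y":4,"z":-60,"twist":0,"fingers":0.5},
    {"x":3,"y":4,"z":-60,"twist":0,"fingers":0.0},
    {"x":3,"y":4,"z":-60,"twist":0,"fingers":0.0},
    {"x":3,"y":4,"z":-60,"twist":0,"fingers":0.0},
    {"x":3,"y":4,"z":-60,"twist":0,"fingers":0.0},
    {"x":3,"y":4,"z":-60,"twist":0,"fingers":0.0}
  ],
  "grip_force": 25
}}

```text
time: 27.1
ee_pos: [0.423, 0.2429, 0.0663]
tcp_rot: [-113.1, 88.9, -40.3]
wrist_force: [-8.4, 1.5, 2.0]
opening: 0.0127
```

Emit:
{"op": "jog_arm", "data": {
  "deltas": [
    {"x":-2,"y":-10,"z":0,"twist":0,"fingers":0.0},
    {"x":-1,"y":-27,"z":0,"twist":0,"fingers":0.0},
    {"x":5,"y":-43,"z":0,"twist":0,"fingers":0.0},
    {"x":14,"y":-56,"z":0,"twist":0,"fingers":0.0},
    {"x":26,"y":-66,"z":0,"twist":0,"fingers":0.0},
    {"x":38,"y":-73,"z":0,"twist":0,"fingers":0.0},
    {"x":41,"y":-75,"z":0,"twist":0,"fingers":0.0},
    {"x":41,"y":-75,"z":0,"twist":0,"fingers":0.0}
  ]
}}

```text
time: 27.9
ee_pos: [0.4625, 0.1674, 0.0665]
tcp_rot: [-122.3, 89.1, -49.6]
wrist_force: [-9.7, -1.0, -1.6]
opening: 0.0125
```

```bash
python3 - <<'E'
from h import *
o=st();c=viewer.camera("wrist");cv2.imwrite("pics/w23.png",c["image"][:,:,::-1])
E
```

```text
t 27.90 pos [462.5 167.4  66.5] jaw 162.7 open 12.5 F [-9.7 -1.  -1.6] q [ 20.  -3. -18.  75.  -1. -52.]
```

View pics/w23.png

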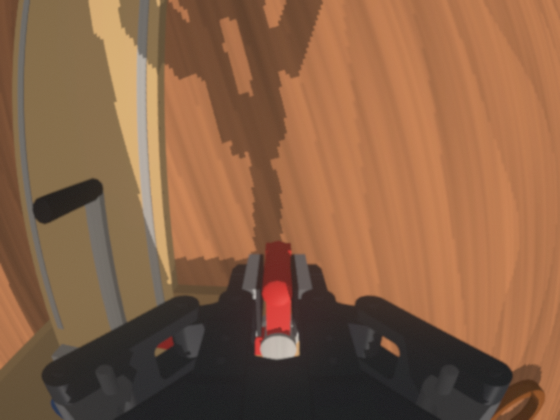

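Emit:
{"op": "jog_arm", "data": {
  "deltas": [
    {"x":0,"y":0,"z":0,"twist":0,"fingers":0.4},
    {"x":0,"y":0,"z":0,"twist":0,"fingers":0.4},
    {"x":0,"y":0,"z":35,"twist":0,"fingers":0.4},
    {"x":0,"y":0,"z":80,"twist":0,"fingers":0.5},
    {"x":10,"y":-35,"z":110,"twist":0,"fingers":0.5},
    {"x":20,"y":-80,"z":130,"twist":0,"fingers":0.5},
    {"x":35,"y":-125,"z":140,"twist":0,"fingers":0.5},
    {"x":50,"y":-170,"z":140,"twist":0,"fingers":0.5},
    {"x":65,"y":-215,"z":140,"twist":0,"fingers":0.5},
    {"x":80,"y":-260,"z":140,"twist":0,"fingers":0.5}
  ]
}}

```text
time: 28.95
ee_pos: [0.5434, -0.0946, 0.208]
tcp_rot: [-116.4, 88.9, -43.7]
wrist_force: [0.4, 0.6, -0.7]
opening: 0.043
```

Emit:
{"op": "jog_arm", "data": {
  "deltas": [
    {"x":15,"y":-40,"z":0,"twist":2,"fingers":0.5},
    {"x":30,"y":-80,"z":0,"twist":4,"fingers":0.5},
    {"x":50,"y":-120,"z":0,"twist":6,"fingers":0.5},
    {"x":70,"y":-155,"z":0,"twist":6.5,"fingers":0.5},
    {"x":80,"y":-175,"z":0,"twist":6.5,"fingers":0.5},
    {"x":80,"y":-175,"z":0,"twist":6.5,"fingers":0.5}
  ]
}}

```text
time: 29.55
ee_pos: [0.6243, -0.2725, 0.2075]
tcp_rot: [-117.3, 88.9, -38.2]
wrist_force: [0.6, -0.6, 0.2]
opening: 0.0429
```

```bash
python3 - <<'E'
from h import *
import pickle
o=st();c=viewer.camera("wrist");cv2.imwrite("pics/w24.png",cv2.resize(c["image"][:,:,::-1],(800,600)))
s=viewer.camera("scene");crop(s["image"],130,80,400,350,2,"pics/s24.png");t=viewer.camera("top")
pickle.dump((o,c,s,t),open("w24.pkl","wb"))
E
```

```text
t 29.55 pos [ 624.3 -272.5  207.5] jaw 169.1 open 42.9 F [ 0.6 -0.6  0.2] q [ -23.   22.   26.   93.   -0. -103.]
```

View pics/w24.png

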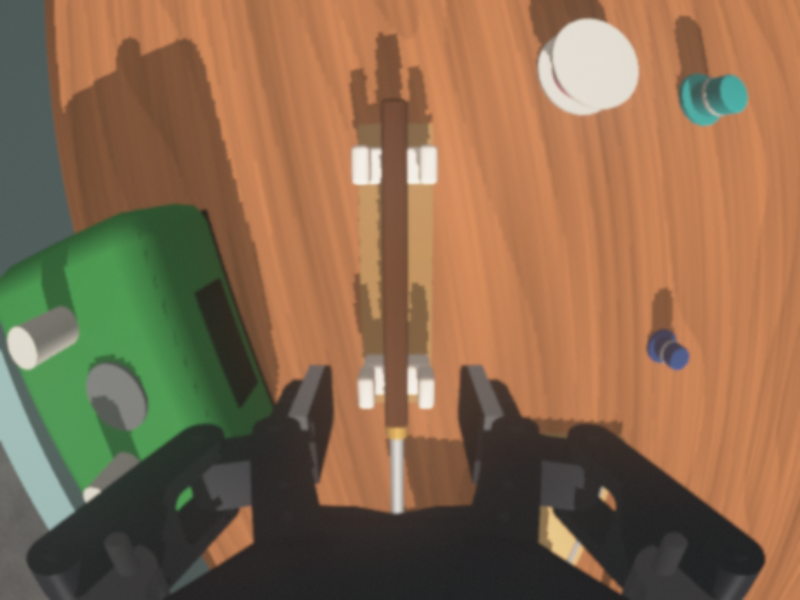

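View pics/s24.png

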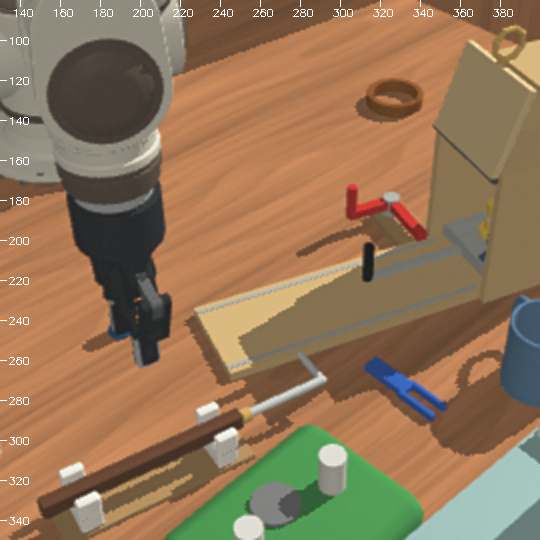

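```bash
python3 - <<'E'
from h import *
import pickle
np.set_printoptions(precision=4,suppress=True)
o,c,s,t=pickle.load(open("w24.pkl","rb"))
A=onz(ray(c,(395*.7,101*.7),o),.05);B=onz(ray(c,(397*.7,428*.7),o),.05)
d=B-A;L=np.linalg.norm(d);print(A,B,L,np.degrees(np.arctan2(d[1],d[0])));print("origin",A+d/L*.12,B-d/L*.1)
for h in [[(366,166),(424,166)],[(367,392),(426,390)]]:
    P=[onz(ray(c,(p[0]*.7,p[1]*.7),o),.052) for p in h];print(P,np.mean(P,0))
crop(s["image"],270,240,310,285,12,"pics/s24c.png")
E
```

```text
[ 0.6045 -0.388   0.05  ] [ 0.6444 -0.1745  0.05  ] 0.21718133641026174 79.42134437991491
origin [ 0.6266 -0.2701  0.05  ] [ 0.626  -0.2728  0.05  ]
[array([ 0.6292, -0.3519,  0.052 ]), array([ 0.5951, -0.3453,  0.052 ])] [ 0.6121 -0.3486  0.052 ]
[array([ 0.6588, -0.2072,  0.052 ]), array([ 0.6193, -0.2014,  0.052 ])] [ 0.639  -0.2043  0.052 ]
```

Emit:
{"op": "jog_arm", "data": {
  "deltas": [
    {"x":2,"y":1,"z":-40,"twist":0.3,"fingers":0.5},
    {"x":2,"y":1,"z":-80,"twist":0.3,"fingers":0.5},
    {"x":2,"y":1,"z":-120,"twist":0.3,"fingers":0.5},
    {"x":2,"y":1,"z":-155,"twist":0.3,"fingers":0.5},
    {"x":2,"y":1,"z":-166,"twist":0.3,"fingers":0.5},
    {"x":2,"y":1,"z":-166,"twist":0.3,"fingers":0.5},
    {"x":2,"y":1,"z":-166,"twist":0.3,"fingers":0.0},
    {"x":2,"y":1,"z":-166,"twist":0.3,"fingers":0.0},
    {"x":2,"y":1,"z":-166,"twist":0.3,"fingers":0.0},
    {"x":2,"y":1,"z":-166,"twist":0.3,"fingers":0.0}
  ],
  "grip_force": 80
}}

```text
time: 30.7
ee_pos: [0.6268, -0.2686, 0.0457]
tcp_rot: [-112.4, 88.6, -32.9]
wrist_force: [0.3, 1.0, 8.1]
opening: 0.0143
```

Emit:
{"op": "jog_arm", "data": {
  "deltas": [
    {"x":0,"y":0,"z":0,"twist":0,"fingers":0.0},
    {"x":0,"y":0,"z":20,"twist":0,"fingers":0.0},
    {"x":0,"y":0,"z":60,"twist":0,"fingers":0.0},
    {"x":0,"y":0,"z":100,"twist":0,"fingers":0.0},
    {"x":0,"y":0,"z":145,"twist":0,"fingers":0.0},
    {"x":0,"y":0,"z":190,"twist":0,"fingers":0.0},
    {"x":0,"y":0,"z":230,"twist":0,"fingers":0.0},
    {"x":0,"y":0,"z":230,"twist":0,"fingers":0.0}
  ]
}}

```text
time: 31.5
ee_pos: [0.6278, -0.2692, 0.2836]
tcp_rot: [-109.5, 88.0, -30.0]
wrist_force: [0.7, -0.3, -1.1]
opening: 0.0145
```

```bash
python3 - <<'E'
from h import *
import pickle
o=st();c=viewer.camera("wrist");cv2.imwrite("pics/w25.png",c["image"][:,:,::-1])
s=viewer.camera("scene");crop(s["image"],100,60,400,350,2,"pics/s25.png");t=viewer.camera("top");crop(t["image"],200,120,440,260,3,"pics/t25.png")
pickle.dump((o,c,s,t),open("w25.pkl","wb"))
E
```

```text
t 31.50 pos [ 627.8 -269.2  283.6] jaw 169.5 open 14.5 F [ 0.7 -0.3 -1.1] q [ -23.   24.   37.  101.   -0. -103.]
```

View pics/w25.png

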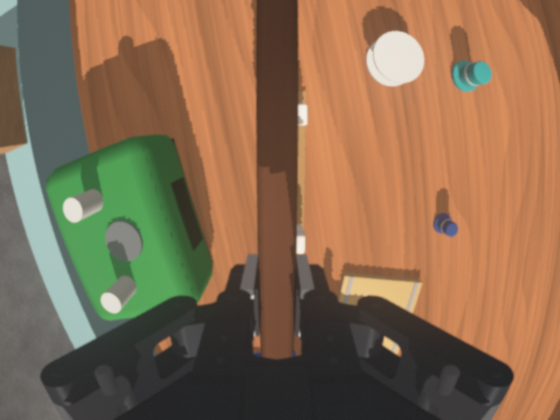

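View pics/s25.png

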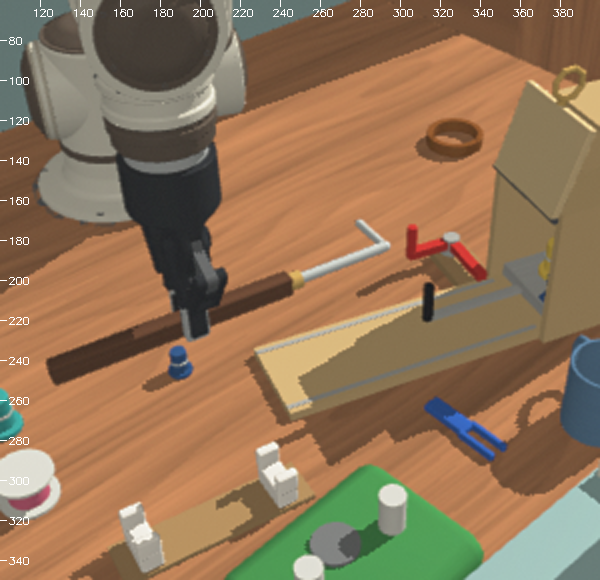

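View pics/t25.png

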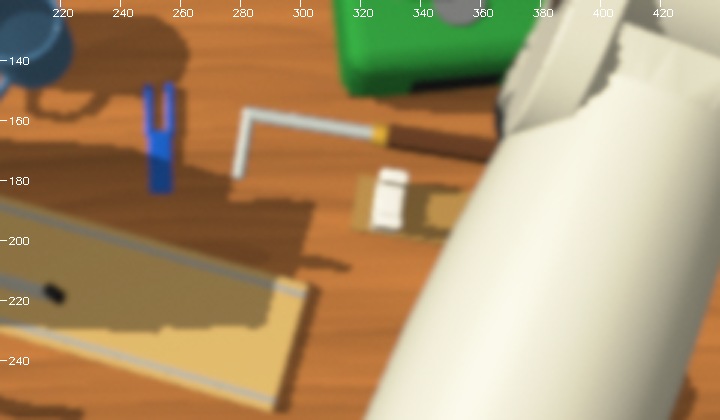

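```bash
python3 - <<'E'
from h import *
import pickle
np.set_printoptions(precision=4,suppress=True)
o,c,s,t=pickle.load(open("w25.pkl","rb"))
P={}
for n,a,b in [("corner",(294,182),(282.3,157.3)),("tip",(280,171),(279.3,179)),("ferr",(248,200),(326.7,164.7))]:
    P[n],e=tri([ray(s,a),ray(t,b)]);print(n,P[n],np.array(e),P[n]-o["ee_pos"])
d=P["corner"]-P["ferr"];print(np.degrees(np.arctan2(d[1],d[0])),np.degrees(np.arcsin(d[2]/np.linalg.norm(d))),np.linalg.norm(P["corner"]-o["ee_pos"]))
crop(s["image"],340,80,420,160,9,"pics/s25r.png");crop(t["image"],100,160,160,210,10,"pics/t25r.png")
E
```

```text
corner [ 0.6645 -0.0742  0.2747] [0.0029 0.0029] [ 0.0367  0.195  -0.009 ]
tip [ 0.6173 -0.0665  0.2711] [0.0031 0.0031] [-0.0105  0.2027 -0.0126]
ferr [ 0.6461 -0.17    0.2732] [0.0031 0.0031] [ 0.0183  0.0992 -0.0104]
79.15013460366876 0.8364970668795847 0.1986097393417
```

View pics/s25r.png

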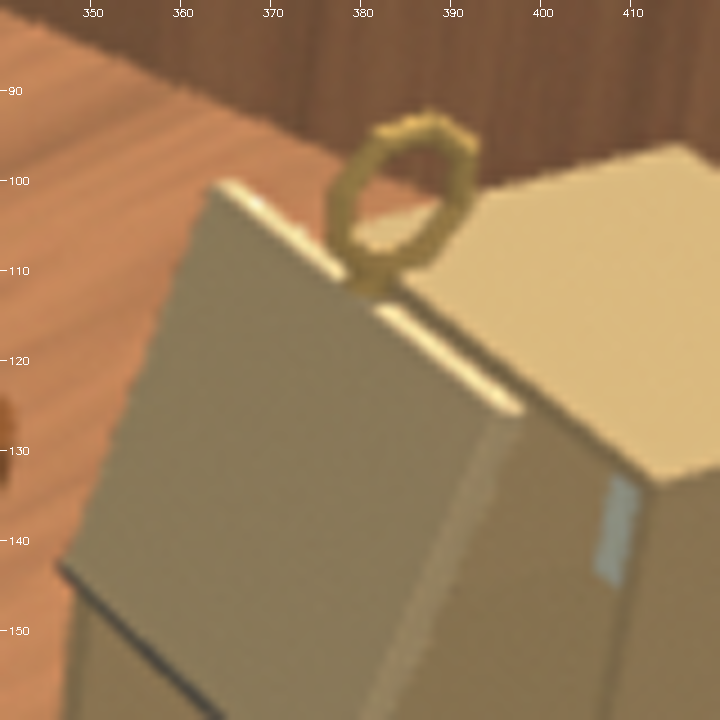

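View pics/t25r.png

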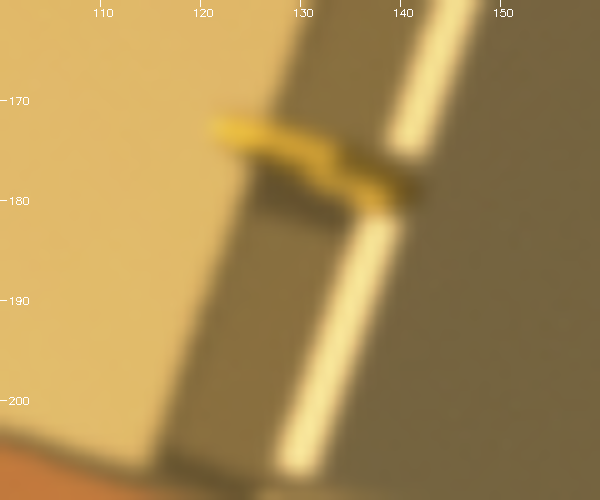

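Emit:
{"op": "jog_arm", "data": {
  "deltas": [
    {"x":0,"y":0,"z":15,"twist":-1,"fingers":0.0},
    {"x":2,"y":30,"z":34,"twist":-3,"fingers":0.0},
    {"x":5,"y":70,"z":34,"twist":-5,"fingers":0.0},
    {"x":8,"y":110,"z":34,"twist":-7,"fingers":0.0},
    {"x":11,"y":150,"z":34,"twist":-7,"fingers":0.0},
    {"x":14,"y":185,"z":34,"twist":-7,"fingers":0.0},
    {"x":17,"y":215,"z":34,"twist":-7,"fingers":0.0},
    {"x":20,"y":230,"z":34,"twist":-7,"fingers":0.0},
    {"x":20,"y":230,"z":34,"twist":-7,"fingers":0.0}
  ]
}}

```text
time: 32.55
ee_pos: [0.6469, -0.037, 0.3079]
tcp_rot: [-115.8, 88.7, -43.1]
wrist_force: [-0.6, -0.5, -1.1]
opening: 0.0148
```

```bash
cat > look.py <<'E'
import sys
from h import *
import pickle
n=sys.argv[1]
o=st();s=viewer.camera("scene");t=viewer.camera("top");c=viewer.camera("wrist")
print("axes x",np.round(toolaxes(o)[:,0],3))
crop(s["image"],240,60,440,210,4,f"pics/s{n}.png");crop(t["image"],90,110,290,260,4,f"pics/t{n}.png")
cv2.imwrite(f"pics/w{n}.png",c["image"][:,:,::-1])
pickle.dump((o,c,s,t),open(f"w{n}.pkl","wb"))
E
python3 look.py 26
```

```text
t 32.55 pos [646.9 -37.  307.9] jaw 162.7 open 14.8 F [-0.6 -0.5 -1.1] q [ -3.  21.  35. 104.  -1. -76.]
axes x [ 0.016 -0.015 -1.   ]
```

View pics/s26.png

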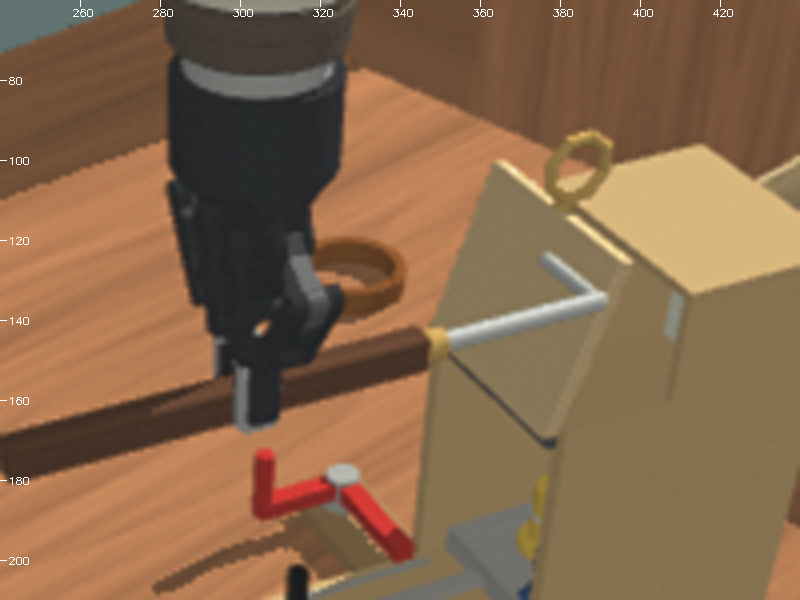

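View pics/t26.png

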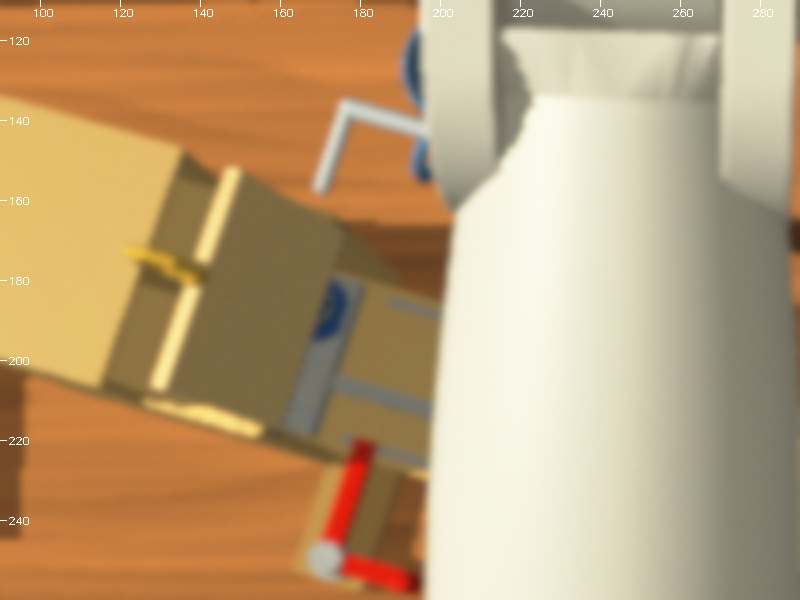

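```bash
python3 - <<'E'
from h import *
import pickle
np.set_printoptions(precision=4,suppress=True)
o,c,s,t=pickle.load(open("w26.pkl","rb"))
P={}
for n,a,b in [("corner",(390.5,134.5),(176.5,135.8)),("tip",(376.3,124.8),(170.3,157)),("ring",(385,102),(131,176.3))]:
    P[n],e=tri([ray(s,a),ray(t,b)]);print(n,P[n],np.array(e),P[n]-o["ee_pos"])
d=P["tip"]-P["corner"];print(d,np.degrees(np.arctan2(d[1],d[0])))
E
```

```text
corner [0.7088 0.1494 0.3037] [0.0023 0.0023] [ 0.0619  0.1864 -0.0041]
tip [0.6631 0.1622 0.3012] [0.002 0.002] [ 0.0162  0.1992 -0.0067]
ring [0.6215 0.2416 0.3085] [0.0019 0.0019] [-0.0255  0.2787  0.0006]
[-0.0457  0.0128 -0.0026] 164.33514356482658
```

Emit:
{"op": "jog_arm", "data": {
  "deltas": [
    {"x":0,"y":0,"z":8,"twist":0,"fingers":0.0},
    {"x":0,"y":20,"z":8,"twist":0,"fingers":0.0},
    {"x":0,"y":40,"z":8,"twist":0,"fingers":0.0},
    {"x":0,"y":55,"z":8,"twist":0,"fingers":0.0},
    {"x":0,"y":64,"z":8,"twist":0,"fingers":0.0},
    {"x":0,"y":64,"z":8,"twist":0,"fingers":0.0}
  ]
}}

```text
time: 33.3
ee_pos: [0.6469, 0.0249, 0.3168]
tcp_rot: [-114.8, 88.7, -42.3]
wrist_force: [-0.7, -0.7, -1.2]
opening: 0.014
```

```bash
python3 look.py 27
```

```text
t 33.30 pos [646.9  24.9 316.8] jaw 162.5 open 14.0 F [-0.7 -0.7 -1.2] q [  3.  21.  37. 105.  -1. -70.]
axes x [ 0.017 -0.016 -1.   ]
```

View pics/s27.png

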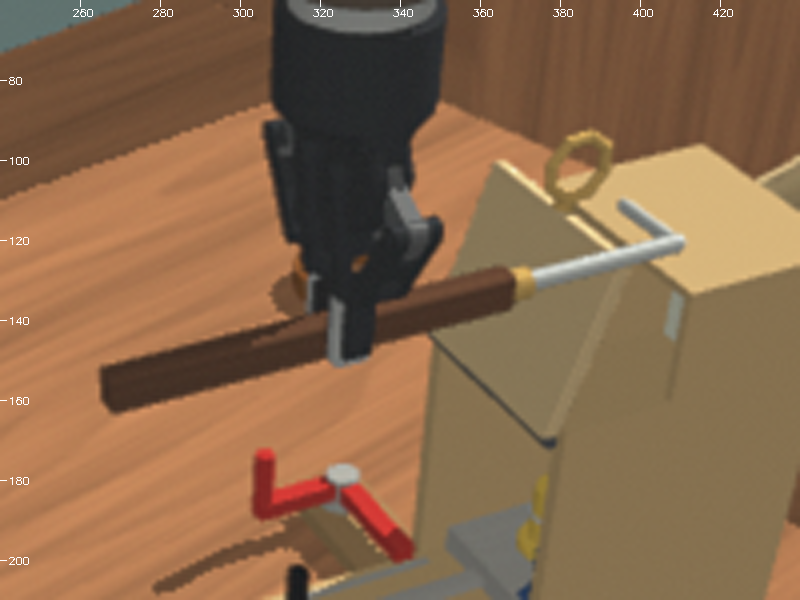

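View pics/t27.png

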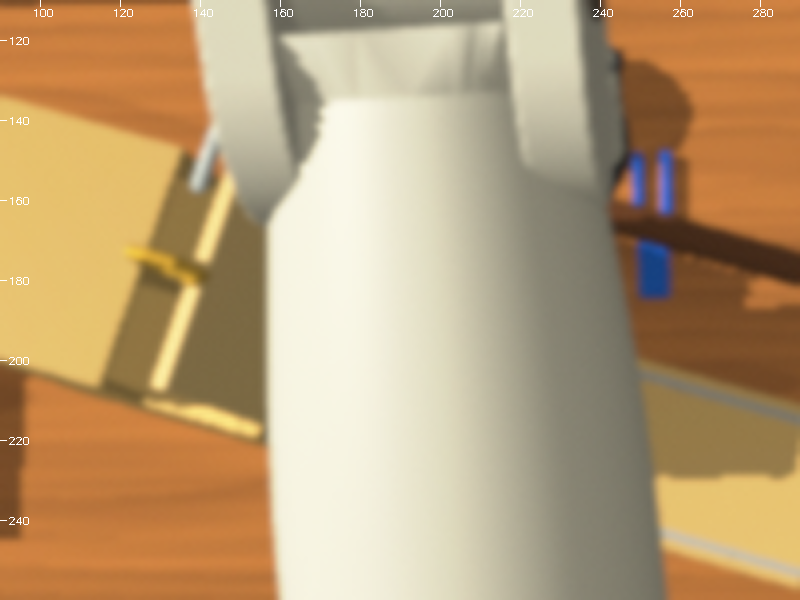

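View pics/w27.png

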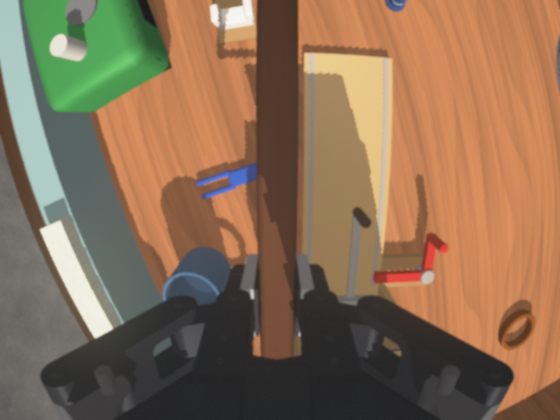

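```bash
python3 - <<'E'
from h import *
import pickle
np.set_printoptions(precision=4,suppress=True)
o,c,s,t=pickle.load(open("w27.pkl","rb"))
P={}
for n,a,b in [("tip",(395.8,111.2),(139.2,156.7)),("ring",(385,102),(131,176.3))]:
    P[n],e=tri([ray(s,a),ray(t,b)]);print(n,P[n],np.array(e),P[n]-o["ee_pos"])
d=P["ring"]-P["tip"]
y=np.radians(72.5);print("ring-tip org", d[0]*np.cos(y)+d[1]*np.sin(y), -d[0]*np.sin(y)+d[1]*np.cos(y), d[2])
E
```

```text
tip [0.6631 0.2255 0.3089] [0.0018 0.0018] [ 0.0162  0.2006 -0.0079]
ring [0.6215 0.2416 0.3085] [0.0019 0.0019] [-0.0254  0.2168 -0.0083]
ring-tip org 0.002885296589685237 0.0445025556621827 -0.0004069054931561955
```

Emit:
{"op": "jog_arm", "data": {
  "deltas": [
    {"x":1,"y":3,"z":0,"twist":0,"fingers":0.0},
    {"x":-9,"y":6,"z":0,"twist":0,"fingers":0.0},
    {"x":-23,"y":10,"z":0,"twist":0,"fingers":0.0},
    {"x":-37,"y":15,"z":0,"twist":0,"fingers":0.0},
    {"x":-50,"y":19,"z":0,"twist":0,"fingers":0.0},
    {"x":-59,"y":22,"z":0,"twist":0,"fingers":0.0},
    {"x":-64,"y":23,"z":0,"twist":0,"fingers":0.0},
    {"x":-64,"y":23,"z":0,"twist":0,"fingers":0.0}
  ]
}}

```text
time: 34.25
ee_pos: [0.5826, 0.0466, 0.3171]
tcp_rot: [-114.4, 88.6, -42.0]
wrist_force: [-0.8, -0.1, -1.2]
opening: 0.0145
```

```bash
python3 look.py 28; python3 - <<'E'
import sys; sys.path.insert(0,'.')
from h import *
import pickle
o,c,s,t=pickle.load(open("w28.pkl","rb"))
crop(s["image"],340,80,420,160,9,"pics/s28r.png")
E
```

```text
t 34.25 pos [582.6  46.6 317.1] jaw 162.5 open 14.5 F [-0.8 -0.1 -1.2] q [  5.  11.  25. 103.  -1. -67.]
axes x [ 0.018 -0.016 -1.   ]
```

View pics/s28r.png

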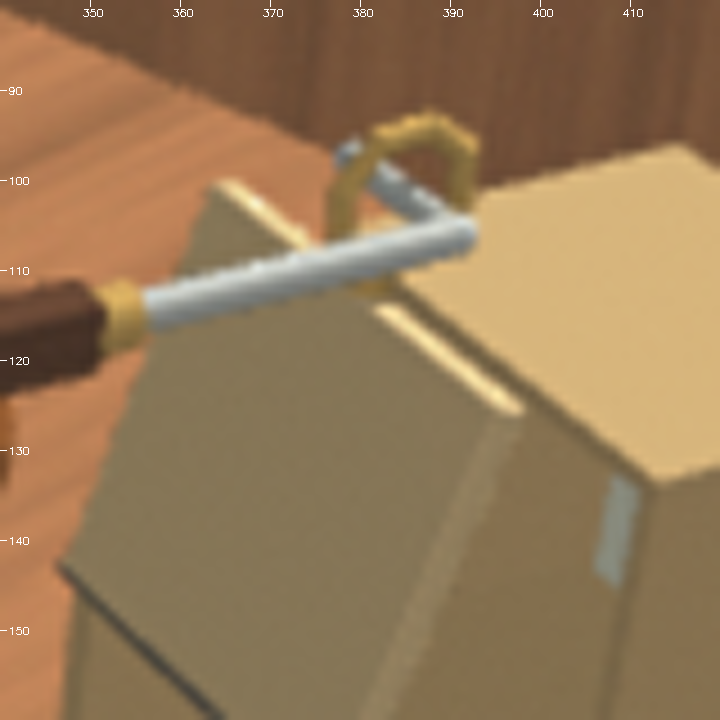

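View pics/t28.png

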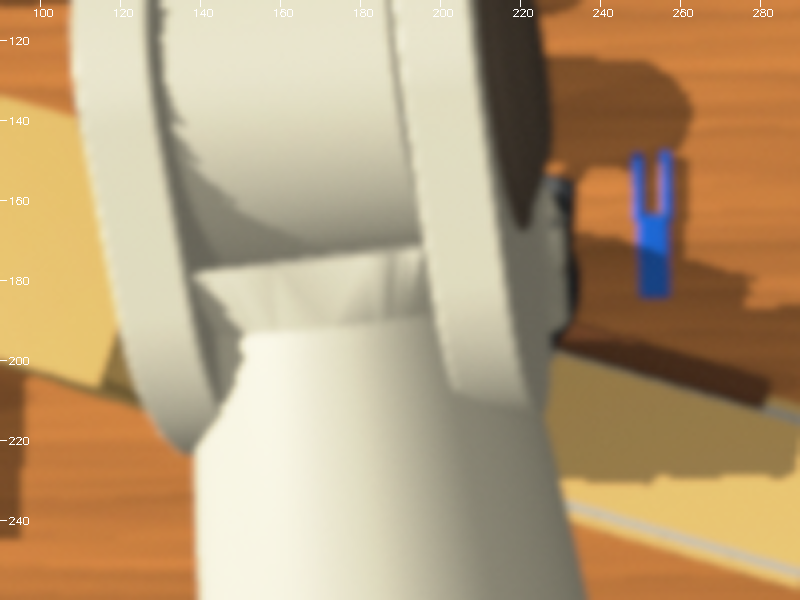

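The pin is through the ring: the corner is at (391,105), the tip at (378,97), and the ring crosses about mid-pin. Next I work out the arc.

```bash
cat > arc.py <<'E'
import sys
from h import *
o=st()
T0=np.array([582.6,46.6,317.1]); a0=3.46
ex=np.array([np.cos(np.radians(72.5)),np.sin(np.radians(72.5))])
def tcp(a):
    p=136*np.array([-np.sin(a),-np.cos(a)])-136*np.array([-np.sin(a0),-np.cos(a0)])
    return T0+np.array([*(ex*p[0]),p[1]])
for a in np.arange(*map(float,sys.argv[1:4])): print("%.2f"%a, np.round(tcp(a)-o["ee_pos"]*1000).astype(int))
E
python3 arc.py 3.36 2.35 -0.1
```

```text
t 34.40 pos [583.2  46.5 316.5] jaw 162.5 open 14.2 F [-0.5  1.5 -0.9] q [  5.  11.  25. 103.  -1. -67.]
3.36 [ -5 -12   4]
3.26 [ -9 -25   6]
3.16 [-13 -38   7]
3.06 [-17 -51   7]
2.96 [-21 -64   5]
2.86 [-25 -77   2]
2.76 [-29 -89  -2]
2.66 [ -32 -101   -8]
2.56 [ -36 -112  -15]
2.46 [ -39 -122  -23]
2.36 [ -42 -132  -32]
```

Emit:
{"op": "jog_arm", "data": {
  "deltas": [
    {"x":-2,"y":-6,"z":2,"twist":0,"fingers":0.0},
    {"x":-5,"y":-12,"z":4,"twist":0,"fingers":0.0},
    {"x":-7,"y":-19,"z":5,"twist":0,"fingers":0.0},
    {"x":-9,"y":-25,"z":6,"twist":0,"fingers":0.0},
    {"x":-13,"y":-38,"z":7,"twist":0,"fingers":0.0},
    {"x":-17,"y":-51,"z":7,"twist":0,"fingers":0.0},
    {"x":-21,"y":-64,"z":5,"twist":0,"fingers":0.0},
    {"x":-25,"y":-77,"z":2,"twist":0,"fingers":0.0},
    {"x":-29,"y":-89,"z":-2,"twist":0,"fingers":0.0}
  ]
}}

```text
time: 35.3
ee_pos: [0.5538, -0.0438, 0.3142]
tcp_rot: [-115.8, 88.7, -43.4]
wrist_force: [0.4, 1.1, -1.9]
opening: 0.0142
```

```bash
python3 look.py 29; python3 arc.py 2.76 1.7 -0.1
```

```text
t 35.30 pos [553.8 -43.8 314.2] jaw 162.4 open 14.2 F [ 0.4  1.1 -1.9] q [ -4.   7.  20. 102.  -1. -77.]
axes x [ 0.017 -0.016 -1.   ]
t 35.45 pos [553.8 -43.4 314.2] jaw 162.4 open 14.6 F [ 0.  -0.  -1.4] q [ -4.   7.  20. 102.  -1. -76.]
2.76 [1 1 0]
2.66 [ -3 -11  -6]
2.56 [ -7 -22 -13]
2.46 [-10 -32 -21]
2.36 [-13 -42 -30]
2.26 [-16 -51 -40]
2.16 [-18 -58 -51]
2.06 [-20 -65 -62]
1.96 [-22 -71 -75]
1.86 [-23 -75 -88]
1.76 [ -24  -78 -101]
```

View pics/s29.png

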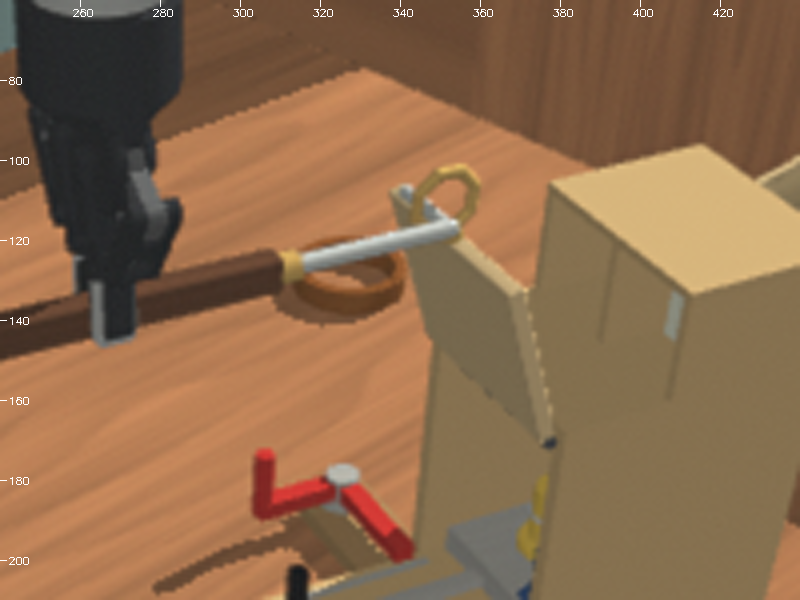

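Emit:
{"op": "jog_arm", "data": {
  "deltas": [
    {"x":-3,"y":-11,"z":-6,"twist":0,"fingers":0.0},
    {"x":-7,"y":-22,"z":-13,"twist":0,"fingers":0.0},
    {"x":-10,"y":-32,"z":-21,"twist":0,"fingers":0.0},
    {"x":-13,"y":-42,"z":-30,"twist":0,"fingers":0.0},
    {"x":-16,"y":-51,"z":-40,"twist":0,"fingers":0.0},
    {"x":-18,"y":-58,"z":-51,"twist":0,"fingers":0.0},
    {"x":-20,"y":-65,"z":-62,"twist":0,"fingers":0.0},
    {"x":-22,"y":-71,"z":-75,"twist":0,"fingers":0.0},
    {"x":-23,"y":-75,"z":-88,"twist":0,"fingers":0.0},
    {"x":-24,"y":-78,"z":-101,"twist":0,"fingers":0.0}
  ]
}}

```text
time: 36.45
ee_pos: [0.5296, -0.1218, 0.2121]
tcp_rot: [-116.6, 88.7, -44.2]
wrist_force: [0.6, 1.3, -1.9]
opening: 0.0145
```

```bash
python3 look.py 30; python3 arc.py 1.66 0.6 -0.1
```

```text
t 36.45 pos [ 529.6 -121.8  212.1] jaw 162.4 open 14.5 F [ 0.6  1.3 -1.9] q [-13.   2.   3.  90.  -1. -85.]
axes x [ 0.016 -0.016 -1.   ]
t 36.60 pos [ 529.3 -121.5  212.2] jaw 162.4 open 14.3 F [-0.8 -0.1 -1. ] q [-13.   2.   3.  90.  -1. -85.]
1.66 [  0  -2 -12]
1.56 [  0  -2 -26]
1.46 [  0  -1 -39]
1.36 [  0   1 -53]
1.26 [  2   4 -66]
1.16 [  3   9 -79]
1.06 [  5  14 -91]
0.96 [   7   21 -102]
0.86 [   9   29 -113]
0.76 [  12   38 -123]
0.66 [  15   48 -132]
```

View pics/s30.png

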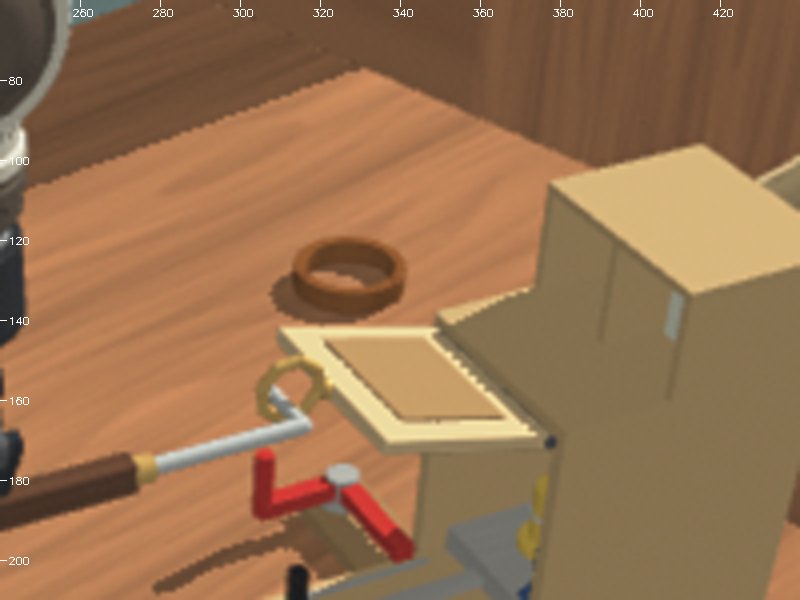

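Emit:
{"op": "jog_arm", "data": {
  "deltas": [
    {"x":0,"y":-2,"z":-12,"twist":0,"fingers":0.0},
    {"x":0,"y":-2,"z":-26,"twist":0,"fingers":0.0},
    {"x":0,"y":-1,"z":-39,"twist":0,"fingers":0.0},
    {"x":0,"y":1,"z":-53,"twist":0,"fingers":0.0},
    {"x":2,"y":4,"z":-66,"twist":0,"fingers":0.0},
    {"x":3,"y":9,"z":-79,"twist":0,"fingers":0.0},
    {"x":5,"y":14,"z":-91,"twist":0,"fingers":0.0},
    {"x":7,"y":21,"z":-102,"twist":0,"fingers":0.0},
    {"x":9,"y":29,"z":-113,"twist":0,"fingers":0.0},
    {"x":12,"y":38,"z":-123,"twist":0,"fingers":0.0}
  ]
}}

```text
time: 37.6
ee_pos: [0.5415, -0.0828, 0.0883]
tcp_rot: [-119.2, 88.8, -46.9]
wrist_force: [-0.2, 0.1, 0.2]
opening: 0.0138
```

```bash
python3 look.py 31; python3 arc.py 0.66 -0.2 -0.1
```

```text
t 37.60 pos [541.5 -82.8  88.3] jaw 162.4 open 13.8 F [-0.2  0.1  0.2] q [ -8.   4.  -9.  76.  -1. -81.]
axes x [ 0.015 -0.016 -1.   ]
t 37.75 pos [541.1 -82.7  88.4] jaw 162.4 open 14.3 F [-0.4  0.5 -0.1] q [ -8.   4.  -9.  76.  -1. -81.]
0.66 [ 4  9 -8]
0.56 [  7  20 -16]
0.46 [ 11  31 -22]
0.36 [ 14  43 -28]
0.26 [ 18  55 -32]
0.16 [ 22  68 -35]
0.06 [ 26  81 -36]
-0.04 [ 30  94 -36]
-0.14 [ 34 107 -35]
```

View pics/s31.png

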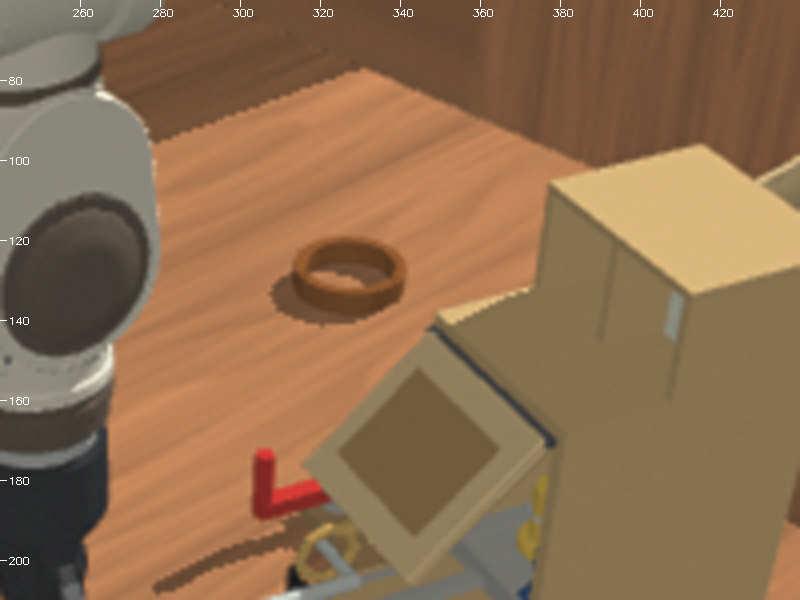

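View pics/t31.png

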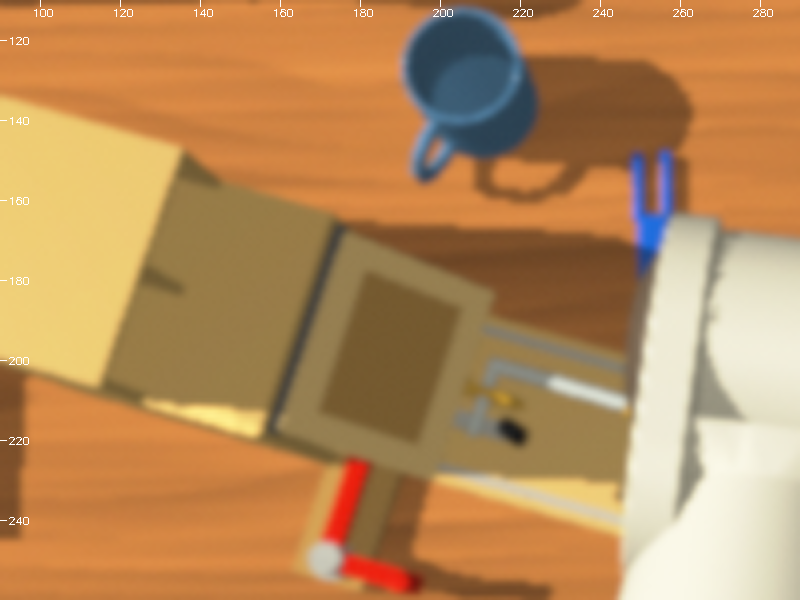

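Emit:
{"op": "jog_arm", "data": {
  "deltas": [
    {"x":4,"y":9,"z":-8,"twist":0,"fingers":0.0},
    {"x":7,"y":20,"z":-16,"twist":0,"fingers":0.0},
    {"x":11,"y":31,"z":-22,"twist":0,"fingers":0.0},
    {"x":14,"y":43,"z":-28,"twist":0,"fingers":0.0},
    {"x":18,"y":55,"z":-32,"twist":0,"fingers":0.0},
    {"x":22,"y":68,"z":-35,"twist":0,"fingers":0.0},
    {"x":24,"y":75,"z":-36,"twist":0,"fingers":0.0},
    {"x":24,"y":75,"z":-36,"twist":0,"fingers":0.0}
  ]
}}

```text
time: 38.55
ee_pos: [0.5654, -0.0066, 0.0523]
tcp_rot: [-121.6, 88.8, -49.1]
wrist_force: [-0.0, 0.3, -1.6]
opening: 0.0147
```

```bash
python3 look.py 32; python3 arc.py 0.06 -0.2 -0.05
```

```text
t 38.55 pos [565.4  -6.6  52.3] jaw 162.5 open 14.7 F [-0.   0.3 -1.6] q [ -0.   7.  -9.  73.  -1. -73.]
axes x [ 0.013 -0.016 -1.   ]
t 38.70 pos [565.2  -7.9  52.6] jaw 162.4 open 14.0 F [-0.3  0.7 -0.5] q [ -0.   7.  -9.  73.  -1. -73.]
0.06 [2 6 0]
0.01 [ 4 13 -1]
-0.04 [ 6 19 -1]
-0.09 [ 8 26  0]
-0.14 [10 32  1]
-0.19 [12 38  2]
```

View pics/s32.png

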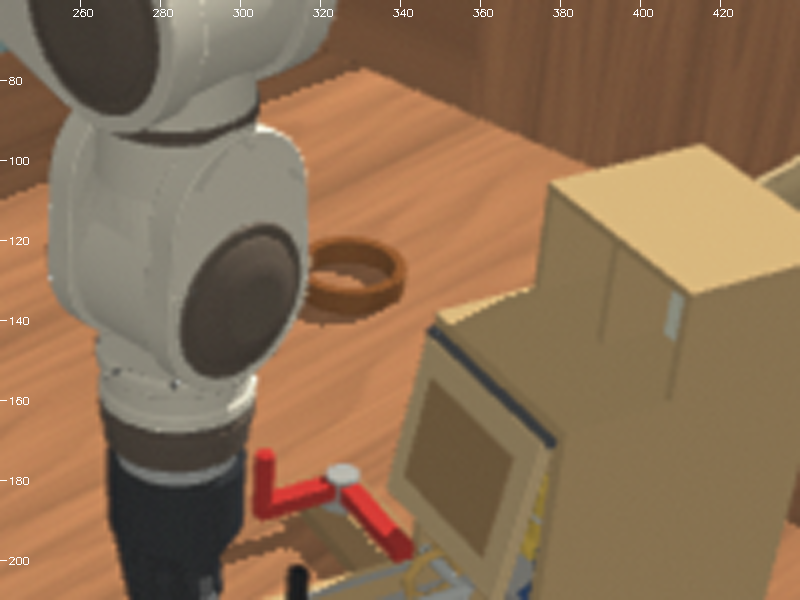

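View pics/t32.png

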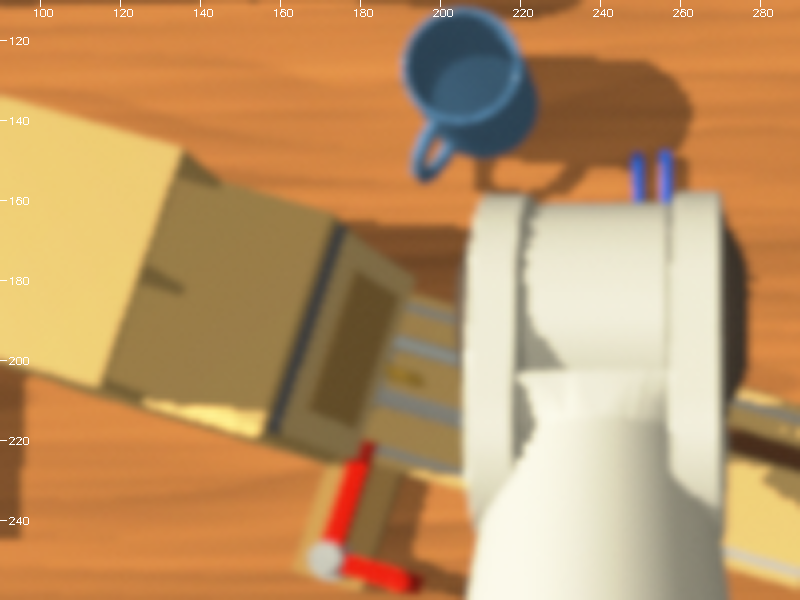

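Emit:
{"op": "jog_arm", "data": {
  "deltas": [
    {"x":2,"y":6,"z":0,"twist":0,"fingers":0.0},
    {"x":4,"y":13,"z":-1,"twist":0,"fingers":0.0},
    {"x":6,"y":19,"z":-1,"twist":0,"fingers":0.0},
    {"x":7,"y":23,"z":-1,"twist":0,"fingers":0.0},
    {"x":7,"y":23,"z":-1,"twist":0,"fingers":0.0}
  ]
}}

```text
time: 39.2
ee_pos: [0.5724, 0.0158, 0.0516]
tcp_rot: [-120.7, 88.8, -48.2]
wrist_force: [-0.0, -0.3, -0.3]
opening: 0.0144
```

```bash
python3 look.py 33; python3 - <<'E'
import sys; sys.path.insert(0,'.')
from h import *
import pickle
o,c,s,t=pickle.load(open("w33.pkl","rb"))
crop(s["image"],320,130,400,230,7,"pics/s33r.png")
E
```

```text
t 39.20 pos [572.4  15.8  51.6] jaw 162.5 open 14.4 F [-0.  -0.3 -0.3] q [  2.   8.  -8.  73.  -1. -70.]
axes x [ 0.014 -0.016 -1.   ]
```

View pics/s33r.png

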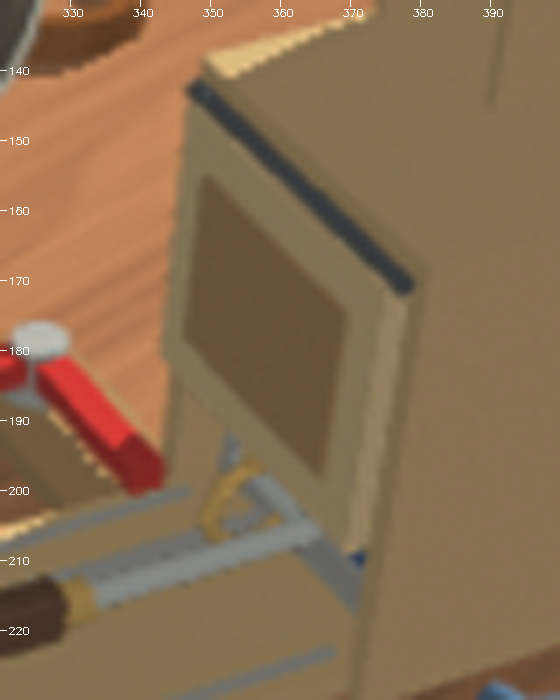

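View pics/t33.png

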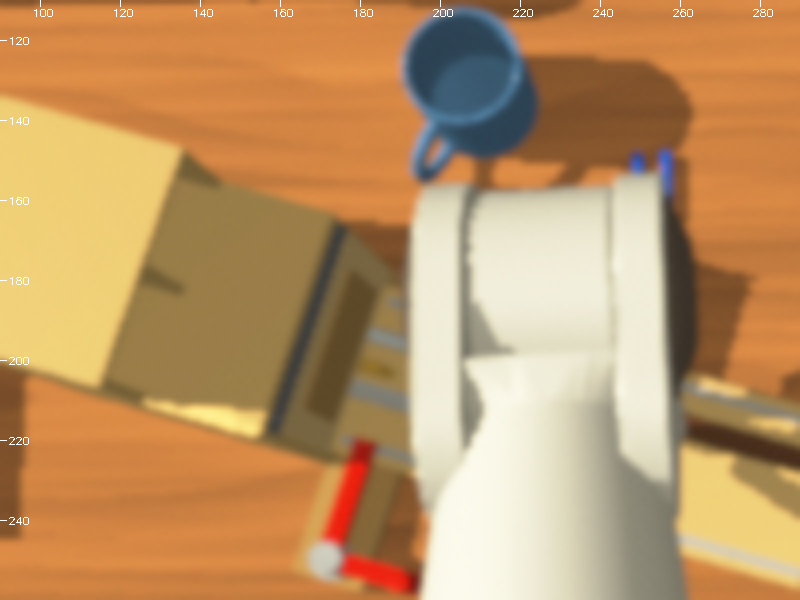

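Emit:
{"op": "jog_arm", "data": {
  "deltas": [
    {"x":1,"y":4,"z":0,"twist":0,"fingers":0.0},
    {"x":2,"y":7,"z":0,"twist":0,"fingers":0.0},
    {"x":3,"y":10,"z":0,"twist":0,"fingers":0.0},
    {"x":3,"y":10,"z":0,"twist":0,"fingers":0.0}
  ]
}}

```text
time: 39.75
ee_pos: [0.5734, 0.0195, 0.051]
tcp_rot: [-143.2, 88.3, -71.0]
wrist_force: [-7.8, -34.5, 1.9]
opening: 0.0141
```

```bash
python3 look.py 34; python3 - <<'E'
import sys; sys.path.insert(0,'.')
from h import *
import pickle
o,c,s,t=pickle.load(open("w34.pkl","rb"))
crop(s["image"],320,130,400,230,7,"pics/s34r.png")
E
```

```text
t 39.75 pos [573.4  19.5  51. ] jaw 162.2 open 14.1 F [ -7.8 -34.5   1.9] q [  3.   9.  -8.  73.  -2. -69.]
axes x [ 0.01  -0.028 -1.   ]
```

View pics/s34r.png

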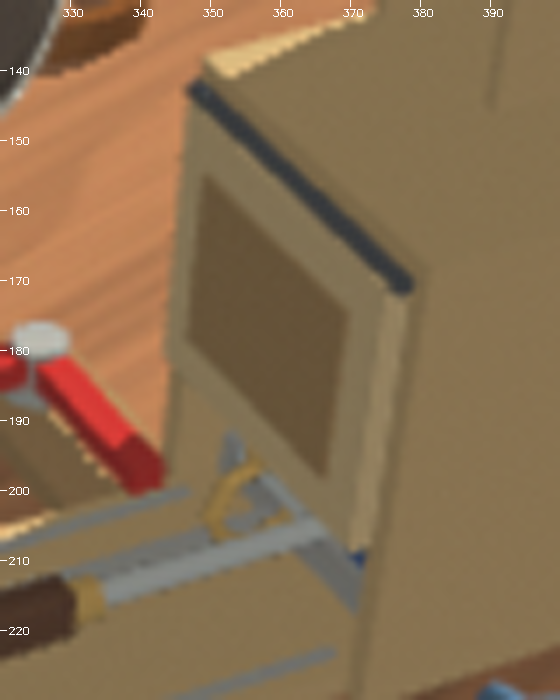

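```bash
python3 - <<'E'
from h import *
import pickle
np.set_printoptions(precision=4,suppress=True)
o,c,s,t=pickle.load(open("w34.pkl","rb"))
ex=np.array([.3007,.9537,0]);ey=np.array([-.9537,.3007,0]);O=np.array([.6106,.2032,0])
def W(x,y,z): return O+ex*x+ey*y+np.array([0,0,z])
def og(P): d=P-O; return np.array([d@ex,d@ey,P[2]])
print("tcp org",og(o["ee_pos"]))
for a in [0,.05,.1,.15,.2,.3]:
    r=W(-.005-.136*np.sin(a),0,.181-.136*np.cos(a)); 
    cr=[proj(s,W(-.005-.112*np.sin(a)-.005*np.cos(a),y,.181-.112*np.cos(a)+.005*np.sin(a))) for y in (-.063,.063)]
    print(a,proj(s,r),cr,proj(t,r))
print("front bottom corners",proj(s,W(0,-.07,0.0)),proj(s,W(0,-.07,.19)))
E
```

```text
tcp org [-0.1864 -0.0197  0.051 ]
0 [354.9556 201.7538] [array([368.1011, 209.6644]), array([341.184 , 180.8364])] [180.1853 200.4802]
0.05 [352.6155 202.4276] [array([366.1091, 210.1787]), array([339.2882, 181.2699])] [182.5764 201.1734]
0.1 [350.2854 202.9962] [array([364.1328, 210.6016]), array([337.4036, 181.614 ])] [184.9355 201.8463]
0.15 [347.97   203.4581] [array([362.1765, 210.9317]), array([335.5344, 181.8676])] [187.2587 202.4979]
0.2 [345.674  203.8115] [array([360.2442, 211.1677]), array([333.6846, 182.0298])] [189.5421 203.127 ]
0.3 [341.1594 204.1873] [array([356.4691, 211.3534]), array([330.0592, 182.0762])] [193.9734 204.3132]
front bottom corners [369.8985 231.6907] [379.9528 168.4122]
```

```bash
python3 - <<'E'
from h import *
import pickle
np.set_printoptions(precision=4,suppress=True)
o,c,s,t=pickle.load(open("w34.pkl","rb"))
ex=np.array([.3007,.9537,0]);ey=np.array([-.9537,.3007,0]);O=np.array([.6106,.2032,0])
def og(P): d=P-O; return np.array([d@ex,d@ey,P[2]])
for p,z in [((206,124.5),.09),((196,155),.06),((196,155),.04),((253,167),.01)]:
    print(p,og(onz(ray(t,p),z)))
E
```

```text
(206, 124.5) [-0.0189 -0.2086  0.09  ]
(196, 155) [-0.011  -0.1282  0.06  ]
(196, 155) [-0.0056 -0.1321  0.04  ]
(253, 167) [-0.1611 -0.1497  0.01  ]
```

The projection of ring and panel corners matches flap angle 0, so the flap is shut with the hook still in the ring. I'll back the pin off to the ring centre, withdraw it sideways, and retreat.

Emit:
{"op": "jog_arm", "data": {
  "deltas": [
    {"x":-2,"y":-5,"z":0,"twist":0,"fingers":0.0},
    {"x":-3,"y":-11,"z":0,"twist":0,"fingers":0.0},
    {"x":-3,"y":-11,"z":0,"twist":0,"fingers":0.0}
  ]
}}

```text
time: 40.2
ee_pos: [0.5704, 0.0081, 0.0512]
tcp_rot: [-141.3, 88.4, -69.1]
wrist_force: [0.0, 0.1, -0.8]
opening: 0.014
```

```bash
python3 look.py 35; python3 - <<'E'
import sys; sys.path.insert(0,'.')
from h import *
import pickle
o,c,s,t=pickle.load(open("w35.pkl","rb"))
crop(s["image"],320,130,400,230,7,"pics/s35r.png")
E
```

```text
t 40.20 pos [570.4   8.1  51.2] jaw 162.2 open 14.0 F [ 0.   0.1 -0.8] q [  2.   8.  -8.  73.  -2. -71.]
axes x [ 0.01  -0.027 -1.   ]
```

View pics/s35r.png

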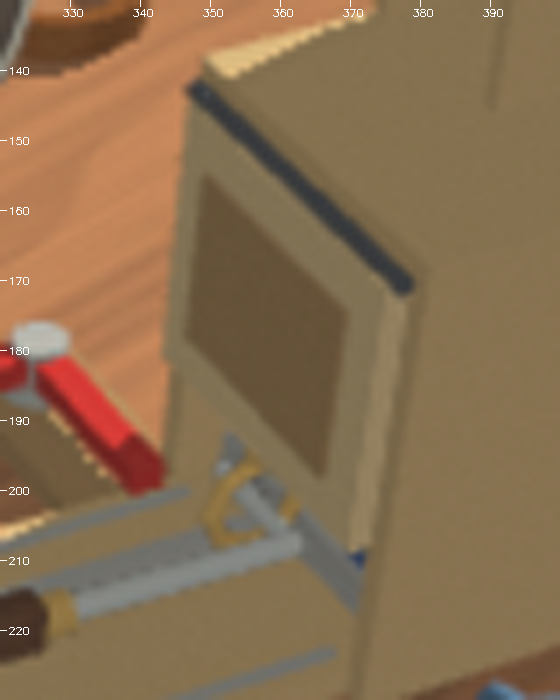

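Emit:
{"op": "jog_arm", "data": {
  "deltas": [
    {"x":10,"y":-3,"z":0,"twist":0,"fingers":0.0},
    {"x":22,"y":-7,"z":0,"twist":0,"fingers":0.0},
    {"x":35,"y":-11,"z":0,"twist":0,"fingers":0.0},
    {"x":45,"y":-14,"z":0,"twist":0,"fingers":0.0},
    {"x":48,"y":-15,"z":0,"twist":0,"fingers":0.0},
    {"x":48,"y":-15,"z":0,"twist":0,"fingers":0.0}
  ]
}}

```text
time: 40.95
ee_pos: [0.6189, -0.0066, 0.0506]
tcp_rot: [-143.9, 88.3, -71.7]
wrist_force: [-1.6, -4.2, -2.2]
opening: 0.0144
```

```bash
python3 look.py 36; python3 - <<'E'
import sys; sys.path.insert(0,'.')
from h import *
import pickle
o,c,s,t=pickle.load(open("w36.pkl","rb"))
crop(s["image"],320,130,400,230,7,"pics/s36r.png")
E
```

```text
t 40.95 pos [618.9  -6.6  50.6] jaw 162.2 open 14.4 F [-1.6 -4.2 -2.2] q [  0.  15.  -1.  74.  -2. -72.]
axes x [ 0.009 -0.028 -1.   ]
```

View pics/s36r.png

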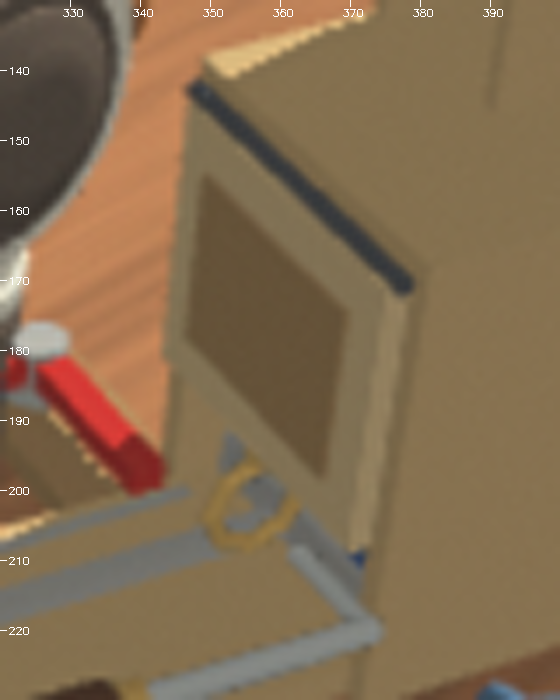

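Emit:
{"op": "jog_arm", "data": {
  "deltas": [
    {"x":-4,"y":-12,"z":0,"twist":0,"fingers":0.0},
    {"x":-11,"y":-36,"z":0,"twist":0,"fingers":0.0},
    {"x":-21,"y":-68,"z":0,"twist":0,"fingers":0.0},
    {"x":-28,"y":-90,"z":15,"twist":0,"fingers":0.0},
    {"x":-30,"y":-110,"z":50,"twist":1,"fingers":0.0},
    {"x":-25,"y":-145,"z":85,"twist":3,"fingers":0.0},
    {"x":-15,"y":-185,"z":105,"twist":5,"fingers":0.0},
    {"x":-5,"y":-225,"z":110,"twist":7.2,"fingers":0.0},
    {"x":7,"y":-258,"z":110,"twist":7.2,"fingers":0.0},
    {"x":8,"y":-262,"z":110,"twist":7.2,"fingers":0.0}
  ]
}}

```text
time: 42.1
ee_pos: [0.6269, -0.2724, 0.1609]
tcp_rot: [-140.4, 88.3, -61.2]
wrist_force: [-0.6, 0.5, -1.5]
opening: 0.0143
```

```bash
python3 look.py 37; python3 - <<'E'
import sys; sys.path.insert(0,'.')
from h import *
import pickle
o,c,s,t=pickle.load(open("w37.pkl","rb"))
crop(s["image"],130,170,330,340,4,"pics/s37r.png")
crop(t["image"],250,130,430,240,4,"pics/t37r.png")
E
```

```text
t 42.10 pos [ 626.9 -272.4  160.9] jaw 169.2 open 14.3 F [-0.6  0.5 -1.5] q [ -23.   22.   20.   87.   -1. -102.]
axes x [ 0.015 -0.027 -1.   ]
```

View pics/s37r.png

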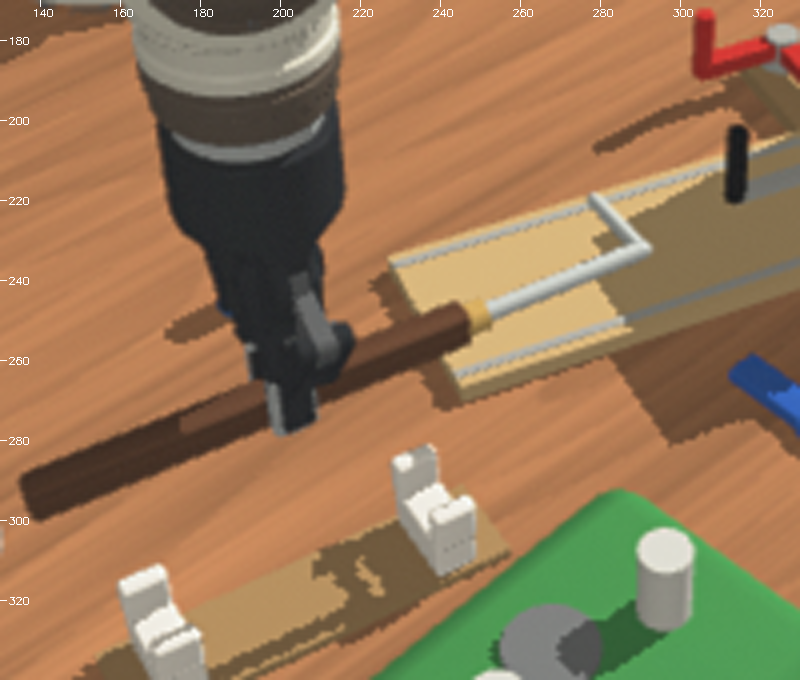

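View pics/t37r.png

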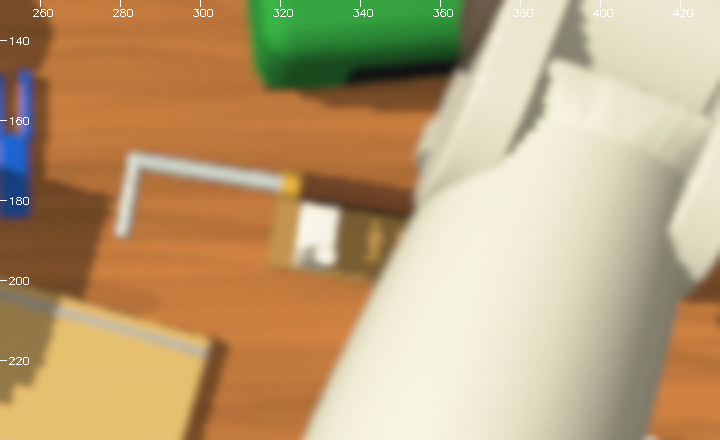

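View pics/w37.png

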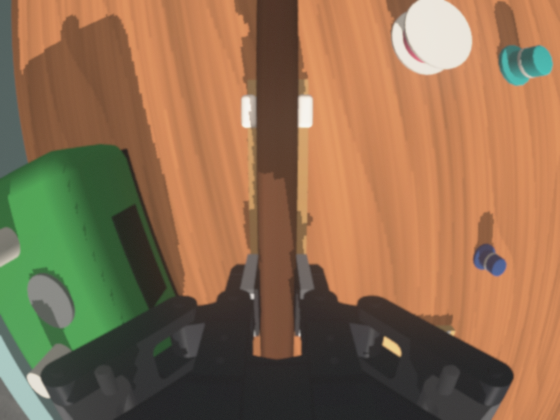

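```bash
python3 - <<'E'
from h import *
import pickle
np.set_printoptions(precision=4,suppress=True)
o,c,s,t=pickle.load(open("w37.pkl","rb"))
P={}
for n,a,b in [("corner",(291.8,232),(283.3,170)),("ferr",(251.5,248.5),(322.8,176))]:
    P[n],e=tri([ray(s,a),ray(t,b)]);print(n,P[n],np.array(e),P[n]-o["ee_pos"])
d=P["corner"]-P["ferr"];print(np.degrees(np.arctan2(d[1],d[0])),np.degrees(np.arcsin(d[2]/np.linalg.norm(d))))
u=np.array([np.cos(np.radians(79.4)),np.sin(np.radians(79.4))])
r=(P["corner"]-o["ee_pos"])[:2];print("along",r@u,"lat",r@[-u[1],u[0]],"origin",P["corner"][:2]-.2*u)
E
```

```text
corner [ 0.6643 -0.0768  0.1502] [0.0027 0.0027] [ 0.0375  0.1956 -0.0107]
ferr [ 0.6475 -0.1711  0.1538] [0.0048 0.0048] [ 0.0207  0.1013 -0.0071]
79.89251602585931 -2.14085370057455
along 0.1991727748473087 lat -0.0008500294220715176 origin [ 0.6275 -0.2733]
```

Emit:
{"op": "jog_arm", "data": {
  "deltas": [
    {"x":-1,"y":1,"z":-35,"twist":0.2,"fingers":0.0},
    {"x":-1,"y":1,"z":-70,"twist":0.2,"fingers":0.0},
    {"x":-1,"y":1,"z":-95,"twist":0.2,"fingers":0.0},
    {"x":-1,"y":1,"z":-107,"twist":0.2,"fingers":0.0},
    {"x":-1,"y":1,"z":-113,"twist":0.2,"fingers":0.0},
    {"x":-1,"y":1,"z":-113,"twist":0.2,"fingers":0.0}
  ]
}}

```text
time: 42.85
ee_pos: [0.6253, -0.2669, 0.0484]
tcp_rot: [-141.2, 88.4, -61.6]
wrist_force: [0.5, -0.3, -0.6]
opening: 0.0143
```

```bash
python3 look.py 38; python3 - <<'E'
import sys; sys.path.insert(0,'.')
from h import *
import pickle
o,c,s,t=pickle.load(open("w38.pkl","rb"))
crop(s["image"],130,220,330,370,4,"pics/s38r.png")
E
```

```text
t 42.85 pos [ 625.3 -266.9   48.4] jaw 169.6 open 14.3 F [ 0.5 -0.3 -0.6] q [ -23.   22.    8.   75.   -1. -102.]
axes x [ 0.014 -0.025 -1.   ]
```

View pics/s38r.png

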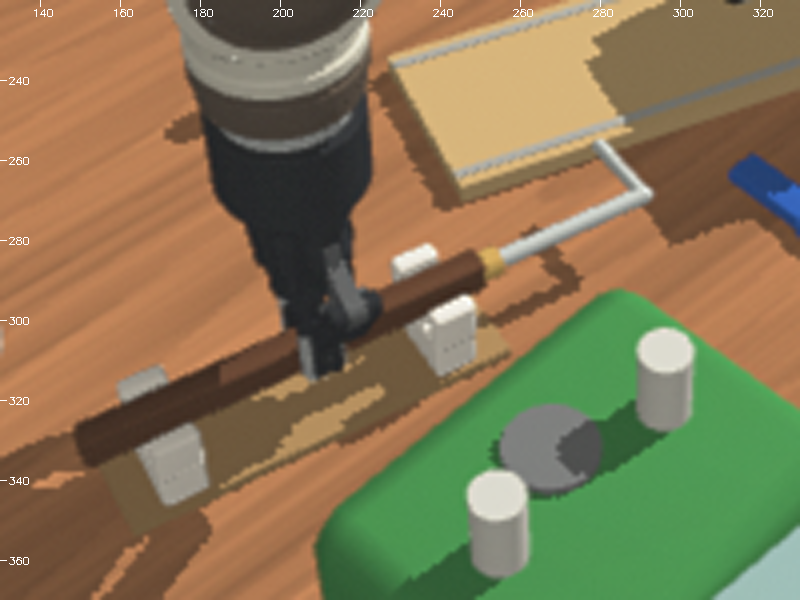

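View pics/w38.png

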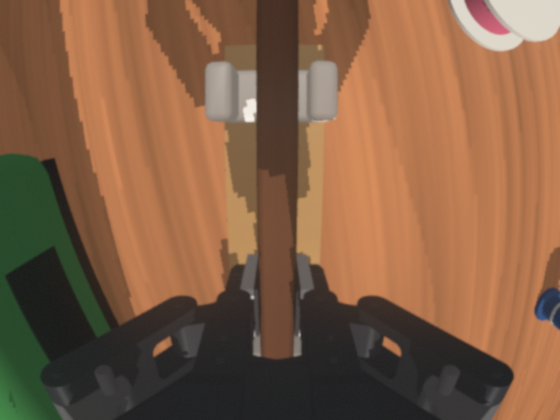

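Emit:
{"op": "jog_arm", "data": {
  "deltas": [
    {"x":-1,"y":-3,"z":-1,"twist":0,"fingers":0.0},
    {"x":-1,"y":-6,"z":-3,"twist":0,"fingers":0.0},
    {"x":-1,"y":-6,"z":-3,"twist":0,"fingers":0.0},
    {"x":-1,"y":-6,"z":-3,"twist":0,"fingers":0.3},
    {"x":-1,"y":-6,"z":-3,"twist":0,"fingers":0.4},
    {"x":-1,"y":-6,"z":-3,"twist":0,"fingers":0.4},
    {"x":-1,"y":-6,"z":30,"twist":0,"fingers":0.4},
    {"x":-1,"y":-6,"z":75,"twist":0,"fingers":0.4},
    {"x":-20,"y":-6,"z":120,"twist":0,"fingers":0.4},
    {"x":-60,"y":-6,"z":160,"twist":0,"fingers":0.4}
  ]
}}

```text
time: 44.0
ee_pos: [0.5714, -0.2734, 0.2072]
tcp_rot: [-136.8, 88.2, -57.2]
wrist_force: [-0.5, -0.1, 0.2]
opening: 0.0341
```

Emit:
{"op": "jog_arm", "data": {
  "deltas": [
    {"x":-40,"y":0,"z":0,"twist":0,"fingers":0.4},
    {"x":-80,"y":0,"z":20,"twist":0,"fingers":0.4},
    {"x":-120,"y":-20,"z":40,"twist":0,"fingers":0.4},
    {"x":-160,"y":-40,"z":50,"twist":0,"fingers":0.4},
    {"x":-200,"y":-60,"z":50,"twist":0,"fingers":0.4},
    {"x":-200,"y":-60,"z":50,"twist":0,"fingers":0.4}
  ]
}}

```text
time: 44.6
ee_pos: [0.368, -0.3351, 0.2587]
tcp_rot: [-137.3, 88.0, -58.0]
wrist_force: [0.1, -0.9, 0.4]
opening: 0.0342
```

```bash
python3 look.py 39; python3 - <<'E'
import sys; sys.path.insert(0,'.')
from h import *
import pickle
o,c,s,t=pickle.load(open("w39.pkl","rb"))
cv2.imwrite("pics/s39f.png",s["image"][:,:,::-1])
crop(t["image"],270,165,430,305,5,"pics/t39r.png")
crop(s["image"],130,220,330,370,4,"pics/s39r.png")
E
```

```text
t 44.60 pos [ 368.  -335.1  258.7] jaw 169.4 open 34.2 F [ 0.1 -0.9  0.4] q [ -42.   -4.    2.   94.   -1. -121.]
axes x [ 0.018 -0.029 -0.999]
```

View pics/s39r.png

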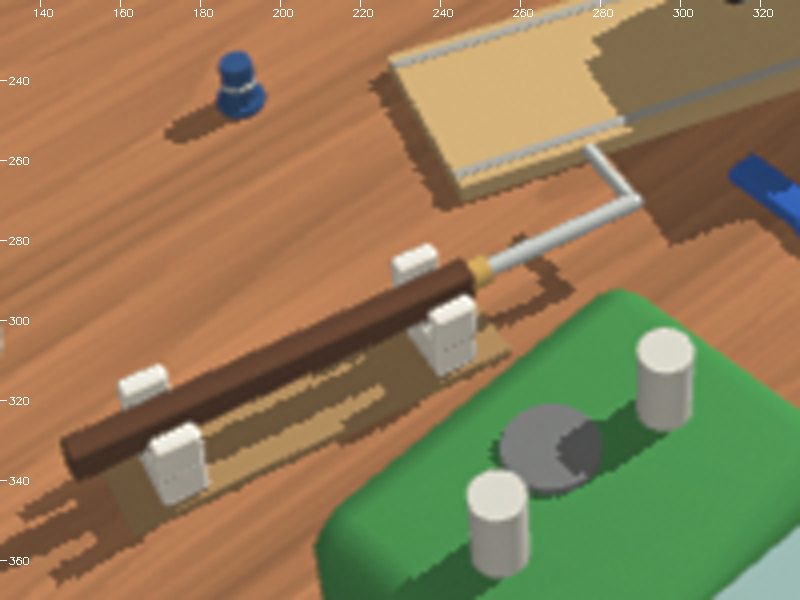

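View pics/t39r.png

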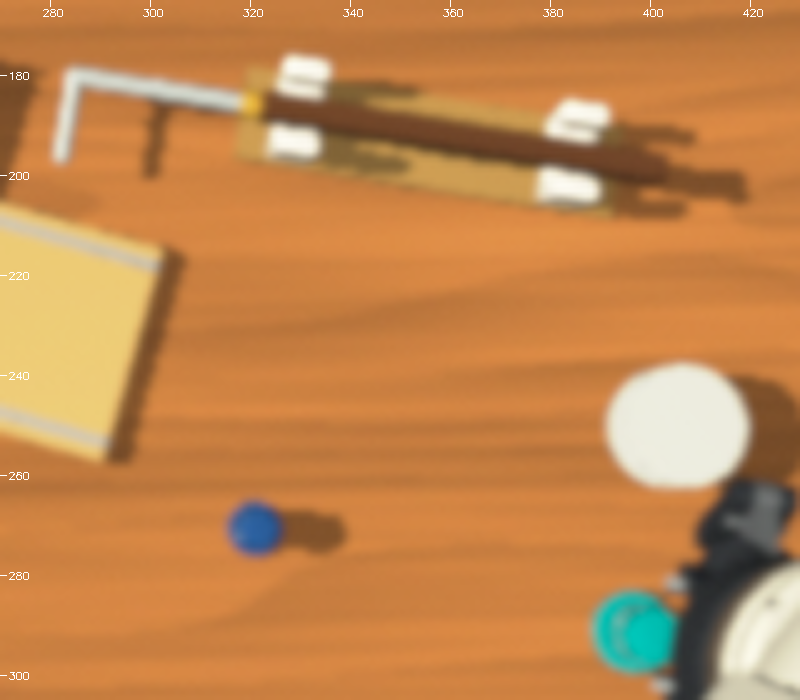

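View pics/s39.png

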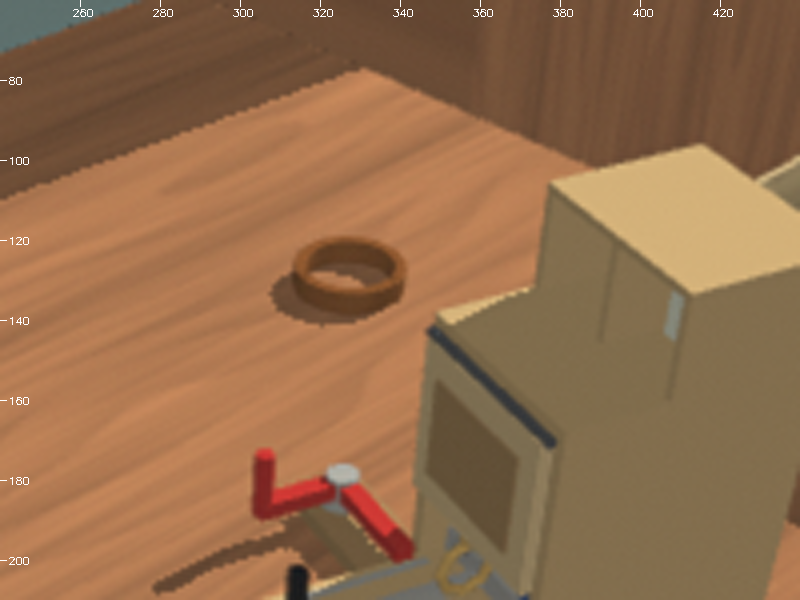

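View pics/t39.png

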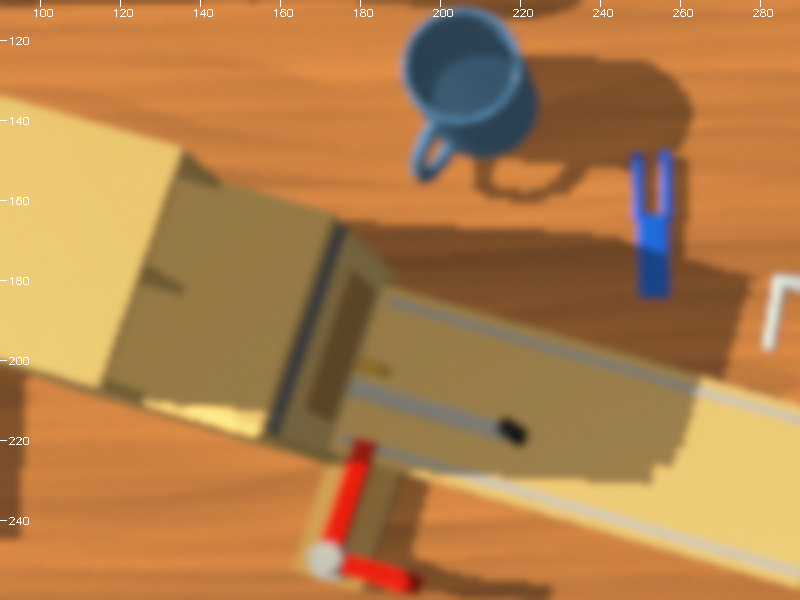

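```bash
python3 - <<'E'
from h import *
st(); print(ticket.job_done())
E
```

```text
t 44.75 pos [ 371.5 -333.5  257.4] jaw 169.6 open 34.3 F [-0.4 -0.1 -0.2] q [ -42.   -4.    2.   94.   -0. -121.]
the job is handed in; nothing more can be done
None
```

I finished every step and handed the job in at 44.8 s. `job_done()` gives no verdict, so what follows comes from my own image and force checks.

- **Weights:** There were three: red, yellow and the larger blue. No orange one was present. I left the small blue and the turquoise one alone. The blue weight first caught its foot on the tray's front wall, so I re-gripped it and set it further in. All three stood upright before the tray went in, but I had no clear view of them inside it afterwards.
- **Tray and lever:** The tray travelled 225 mm and stopped hard at about 32 N. The lever is back in its locked position.
- **Flap:** I put the hook through the ring and drew the flap shut at about 1 rad/s. At the end the ring and panel corners sat within about 1–3 pixels of where they should be for angle 0. The flap stayed shut after I withdrew the pin. One top-view reading of the ring suggested up to about 0.05–0.07 rad open, but the ring was partly hidden there and the clearer scene view showed it shut.
- **Pole:** It lies in both holder slots with the hook the same way as before, about 5 mm further toward its tail end than at the start. Its exact seat height was judged by eye only.
- **Bystanders:** The spool, mug and tying tool look unmoved, and the gripper is clear of everything.

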